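Set up a drop-front chest and nest the sauce pans on its flap

ROBOT

A 6-joint arm with a two-finger parallel gripper is mounted at the origin on a cart in front of the work surface, level with it; the furniture and walls round the work are solid. World frame = base frame: x ahead of the robot, y to its left, z up, the work surface at z = 0. Lengths are in m, angles in rad, forces in N, time in s.
With the tool pointing down it reaches from about 0.325 to 0.9 m from the base axis. Payload 6.1 kg.
Tool frame: the origin (TCP) lies on the centre line of the jaws, within the pads' length; the fingertips stand 25 mm ahead of it and the grasp point (between the pads) lies 6 mm ahead of it; z points along the fingers, y is the line along which they close (so a half turn about z gives the same grasp; the last joint's range is limited). The gripper opens to 87 mm and grips with 3 to 60 N. Pads are 19 mm wide; open, the fingers measure 117 mm over their backs; the gripper's body (75 mm by 190 mm) begins 51 mm behind the grasp point.
Start: joints at [-1.275, 0.22, 1.526, -0, 1.395, -0.126], TCP at [0.256, -0.57, 0.222] pointing down, gripper open.
Joint ranges: [-2.98, 2.98], [-0.91, 2.08], [0.09, 2.57], [-1.24, 4.39], [0.2, 2.65], [-2.68, 2.68]. Speed limits (rad/s): [2.57, 2.57, 3.01, 3.14, 3.14, 3.14].

INTERFACE

Orientations are given as a unit quaternion [x, y, z, w].
In Python, from plant import r, cams, nets gives the robot as it stands.
- The arm moves only by the tool carry_out, never from a script. Its argument "rows" is a list of rows, each a list of 2 entries, a list of its own where there are three numbers: the shift along the tool's x, y, z in cm, then the turn, a rotation vector about the tool's x, y, z in rad. In form: [[[x, y, z], [ax, ay, az]], ...]. A call has 1 to 8 rows; each row is the pose to reach, as a shift and turn from the pose commanded when the call began, along the tool's axes at that moment; what a row does not reach only later rows make up. A row lasts 1/10 s, in which the tool goes at most 50 mm and 8.59 degrees, less where a joint would pass 70% of its speed; a pose out of reach is approached as far as the arm can. A call with a gripper value outside its range is refused whole. "jaw" is the closure, from -1 (fully open) to 1 (shut), so that 0 is half open, set as the call begins (left out, the last holds). The fingers move at their own pace and stop on an object; "force" is the grip in N (left out, the last holds). Time passes only in rows, so rows that repeat a pose let the fingers close. It gives the time, the measured TCP pose, the force, the opening and the grip force at its end, in the units of the state.
- r.get_state(): the state, without advancing time (a new reading comes with each control period).
- cams.capture(name): name is "scene" or "top" or "wrist"; returns a dict with "frame" (420x560x3 uint8, red, green, blue), "mtx" (3x3 intrinsics, pixels), "R" (3x3) and "t" (3): a world point X has camera coordinates R X + t. Camera axes: x right, y down, z forward; pixel columns grow to the right and rows downward; lengths in m; the calibration is good to about 2 mm. A picture is of the moment at which its call begins. There is no depth.
- r.close_job(): hands the job in; it is judged then, once.
Trained networks look in the newest picture that a camera, given by its name, has taken for a name from the list of things; names that differ only in an ending like _2 or _b are one class to them, and where a whole thing is asked for, a point or a joint stands for the part that bears it (a point fixed in the world has none). Each returns a list of dicts, best first, with "score" (0 to 1); they miss things now and then, are a little off and sometimes report something else, mostly with a low value. They report only what shows in the picture. A call takes as long as a camera call.
- nets.outline_of(camera, thing): "region" (420x560 bool, what is visible of it) and "box" ([left, top, right, bottom] in pixels, round what is visible of it).
The state is a dict: "clock": time; "joint_pos": joint angles; "qd": joint speeds; "tau": joint torques, N m; "position": TCP position; "tcp_rot": TCP orientation; "wrist_force": force on the tool from outside, world axes, zero at the start; "torque": the same for the moment, N m; "gripper_width": finger opening in m; "finger_force": force on a finger pad.
Only numpy, scipy, OpenCV 4.12 (cv2) and the standard library are available. Lean on these libraries where they do the work, as an engineer would, in place of code of your own. Each camera call takes 0.05 s, during which the arm holds its last target. There are 200 camera calls.

TASK

Gather up the little copper sauce pans on the buffet: draw both support slides of the wooden chest all the way out, let its flap down onto them without letting it drop, then stand the largest pan on the middle of the round cork mat and nest the others in it by size, each sitting right down on the bottom of the next larger one. Turn the handles so that they fan out well clear of each other, at least 45 degrees between any two, and leave the cheese, the tea light and everything else where it is.

Things in the scene. Friction and masses are not known exactly. Their poses are not given: they have to be found in the camera images.
- slide_left (a joint): the left-hand support slide of the chest (pale wood bar 20 mm wide, 24 mm high): how far it is drawn out of the chest towards the front, 0 to 0.12 m (stop); at the start 0 to 0.03. It runs with about 2 N of friction and stays where it is left. Its top is level with the underside of the lowered flap
- slide_right (a joint): the same for the right-hand support slide
- slide_left_knob (a point): middle of the steel knob on the left slide: a round knob 21 mm across, 22 mm long along the slide, axis level, 36 mm above the table, 45 mm in front of the hinge line when the slide is in, standing on a thinner neck. Nothing stands within 35 mm beside it. x points into the chest, against the pull; y along the chest to its left, z up
- slide_right_knob (a point): the same on the right slide, 196 mm from the left one
- flap (a joint): angle of the chest's drop-front flap: 0 closed (leaning 15 degrees back from upright), 0.26 upright, 1.83 level, inner face with the cork mat up (lying on the drawn-out slides). Without the slides it would drop on to 2.02. A 0.45 kg wooden flap 250 wide, 170 long from the hinge, 14 mm thick, hinged along its lower edge 57 mm above the table; nothing holds it back when it is past upright, so it falls if let go
- rail (a point): middle of the round steel rail on the flap's free edge: a bar 12 mm thick and 160 mm long, parallel to the hinge, held 36 mm beyond the edge (30 mm free gap) by a post at each end, in the plane of the flap, 206 mm from the hinge line. It swings about the hinge line. y runs along the rail; x points from the rail to the hinge
- cork (a point): middle of the round cork mat (120 mm across) let flush into the flap's inner face, on that face, 85 mm from the hinge line and 121 mm from the rail, midway along the chest; hidden while the flap is closed. z points out of the face (up when the flap is down), x to the hinge, y along it. When the flap is down it is 65 mm above the table
- pan_1_mid (a point): the largest of the four nesting copper sauce pans (always there; on a 36 mm thick block at the start; 10 to 100 mm behind the block and on past the chest stands a draped plinth 205 mm high: keep clear): round, 110 mm across outside at the rim, 100 mm at the bottom, 45 mm high, wall and bottom 3 mm thick, about 200 g. The point is on its axis, 22.5 mm above its underside; z up, the handle points along -x
- pan_1_grip (a point): where to hold that pan: a point in its straight dark steel handle (12 mm wide, 14 mm high, level, 52 to 134 mm from the pan's axis, lower face 44.5 mm above the pan's underside), 105 mm from the axis and 51.5 mm above the underside; axes as the pan's. A smaller pan sitting on the bottom of a larger one carries its handle just over the larger one's rim, at nearly the height of the larger one's handle, so two handles in one direction collide
- pan_2_mid (a point): the second largest of the four nesting copper sauce pans (may be absent): round, 94 mm across outside at the rim, 84 mm at the bottom, 45 mm high, wall and bottom 3 mm thick, about 170 g. The point is on its axis, 22.5 mm above its underside; z up, the handle points along -x
- pan_2_grip (a point): where to hold that pan: a point in its straight dark steel handle (12 mm wide, 14 mm high, level, 44 to 126 mm from the pan's axis, lower face 44.5 mm above the pan's underside), 97 mm from the axis and 51.5 mm above the underside; axes as the pan's. A smaller pan sitting on the bottom of a larger one carries its handle just over the larger one's rim, at nearly the height of the larger one's handle, so two handles in one direction collide
- pan_3_mid (a point): the third largest of the four nesting copper sauce pans (may be absent): round, 78 mm across outside at the rim, 68 mm at the bottom, 45 mm high, wall and bottom 3 mm thick, about 140 g. The point is on its axis, 22.5 mm above its underside; z up, the handle points along -x
- pan_3_grip (a point): where to hold that pan: a point in its straight dark steel handle (12 mm wide, 14 mm high, level, 36 to 118 mm from the pan's axis, lower face 44.5 mm above the pan's underside), 89 mm from the axis and 51.5 mm above the underside; axes as the pan's. A smaller pan sitting on the bottom of a larger one carries its handle just over the larger one's rim, at nearly the height of the larger one's handle, so two handles in one direction collide
- pan_4_mid (a point): the smallest of the four nesting copper sauce pans (may be absent): round, 62 mm across outside at the rim, 52 mm at the bottom, 45 mm high, wall and bottom 3 mm thick, about 110 g. The point is on its axis, 22.5 mm above its underside; z up, the handle points along -x
- pan_4_grip (a point): where to hold that pan: a point in its straight dark steel handle (12 mm wide, 14 mm high, level, 28 to 110 mm from the pan's axis, lower face 44.5 mm above the pan's underside), 81 mm from the axis and 51.5 mm above the underside; axes as the pan's. A smaller pan sitting on the bottom of a larger one carries its handle just over the larger one's rim, at nearly the height of the larger one's handle, so two handles in one direction collide
- cheese: small round yellow waxed cheese, 68 mm across, 40 mm high, origin under its middle: leave alone
- tealight: clear tea-light glass, 60 mm across, 64 mm high, origin under its middle: leave alone

How it is judged:
On the way, in this order (a step that is already met when the one before it is completed fails the run):
1. both support slides are drawn out to their stops (value of joint each of slide_left, slide_right above 0.108 m), for 0.2 s.
2. the flap lies level on both slides (all of step 1 and value of joint flap between 1.79 and 1.88 rad), for 0.3 s.
3. the largest pan stands on the cork mat (horizontal distance between pan_1_mid and cork below 0.03 m and z of pan_1_mid in the frame of cork between 0.017 and 0.0265 m and value of joint flap between 1.79 and 1.88 rad), for 0.2 s.
At the end, for the whole second after the job is handed in: slides out 108 mm or more, flap level on them (1.79 to 1.88 rad); largest pan within 30 mm of the cork centre; each other pan inside, on the bottom of the next larger one (4 mm) and centred as its walls force it; pans upright (3.4 deg), at rest; handle grip points 50 mm or more apart (all of step 1 and all of step 3 and angle between each of pan_1_mid, pan_2_mid, pan_3_mid, pan_4_mid's own z axis and vertical below 0.06 rad and linear speed of each of pan_1, pan_2, pan_3, pan_4 below 0.02 m/s and z of pan_2_mid in the frame of pan_1_mid between 0 and 0.007 m and horizontal distance between pan_2_mid and pan_1_mid below 0.01 m and z of pan_3_mid in the frame of pan_1_mid between 0 and 0.01 m and horizontal distance between pan_3_mid and pan_1_mid below 0.018 m and horizontal distance between pan_3_mid and pan_2_mid below 0.01 m and z of pan_4_mid in the frame of pan_1_mid between 0 and 0.013 m and horizontal distance between pan_4_mid and pan_1_mid below 0.026 m and horizontal distance between pan_4_mid and pan_2_mid below 0.018 m and horizontal distance between pan_4_mid and pan_3_mid below 0.01 m and horizontal distance between each of pan_2_grip, pan_3_grip, pan_4_grip and pan_1_grip above 0.05 m and horizontal distance between each of pan_3_grip, pan_4_grip and pan_2_grip above 0.05 m and horizontal distance between pan_4_grip and pan_3_grip above 0.05 m); the robot touches nothing.
It fails at once if the flap is let down past 1.0 rad while a slide is less than 100 mm out (value of joint flap above 1 rad and value of joint any of slide_left, slide_right below 0.1 m).
It fails at once if the flap drops: it swings down faster than 2.5 rad/s (velocity of joint flap above 2.5 rad/s).
It fails at once if the waxed cheese is moved more than 30 mm (distance of cheese from where it was at the start of the episode above 0.03 m).
It fails at once if the tea-light glass is moved more than 30 mm (distance of tealight from where it was at the start of the episode above 0.03 m).
Of pan_2, pan_3, pan_4 only 2 to 3 are there at a start; the rules pass over those that are not, and their reading is None.
At some moment in a run one of pan_1, pan_2, pan_3, pan_4 may be knocked a few centimetres aside while the robot is not near it.
It also fails if it takes over 210 s, if anything falls off the work surface, if the arm or the gripper's body presses on something with over 40 N, if the wrist force passes 120 N, or if a joint passes its speed limit or range.

## Working session

There is one attempt and no reset: what is moved stays moved. The work goes in short steps, Python scripts to look and compute and a tool call to move; the robot and the scene stay as the last step left them, time stands still between calls to the robot, and variables do not carry over. Pictures are saved under pics/ and viewed, at most 14 in all, crops included, and the job is handed in when it is done.

Besides the shell and the picture viewer there is one more tool, called after "Call:" in YAML: its name, and indented under it one key for each argument. carry_out: Moves the arm, as the interface text tells. Its arguments: {"type":"object","properties":{"rows":{"type":"array"},"jaw":{"type":"number"},"force":{"type":"number"}},"required":["rows"]}

```bash
mkdir -p pics; ls
cat > h.py <<'E'
import numpy as np, cv2
from scipy.spatial.transform import Rotation as Rn
from plant import r,cams,nets
def save(n,f): 
    c=cams.capture(n); cv2.imwrite('pics/'+f,c['frame'][:,:,::-1]); return c
def ray(c,u,v,z):
    d=c['R'].T@np.linalg.inv(c['mtx'])@np.array([u,v,1.]); o=-c['R'].T@c['t']
    return o+d*(z-o[2])/d[2]
def proj(c,X):
    p=c['mtx']@(c['R']@np.asarray(X,float)+c['t']); return p[:2]/p[2]
E
python3 - <<'E'
from h import *
for n in ['scene','top']:
    c=save(n,n+'0.png'); print(n,-c['R'].T@c['t'],c['R'][2])
    for t in ['slide_left_knob','rail','pan_1_mid','pan_1_grip','cheese','tealight']:
        for d in nets.outline_of(n,t): print(t,round(d['score'],2),np.round(d['box']),d['region'].sum())
print(r.get_state())
E
```

```text
pics
scene [-0.33004473  0.73836223  0.81177341] [ 0.66339933 -0.59008127 -0.46011458]
slide_left_knob 0.58 [292. 230. 301. 246.] 83
slide_left_knob 0.52 [286. 162. 342. 227.] 2769
rail 0.61 [282. 162. 341. 231.] 3039
pan_1_mid 0.77 [174. 234. 235. 265.] 1109
cheese 0.79 [158. 244. 181. 265.] 255
tealight 0.83 [138. 287. 166. 318.] 643
top [ 0.4793425  -0.04747709  1.38184141] [ 0.07047303  0.00908227 -0.99747234]
rail 0.75 [339. 160. 434. 221.] 3282
rail 0.43 [390. 216. 400. 238.] 136
pan_1_mid 0.78 [202. 151. 268. 188.] 1170
pan_1_mid 0.59 [203. 221. 220. 270.] 480
pan_1_grip 0.9 [199. 154. 269. 188.] 1225
cheese 0.68 [210. 132. 233. 146.] 349
cheese 0.4 [327. 187. 344. 205.] 101
tealight 0.72 [154. 233. 190. 299.] 1045
tealight 0.7 [156. 190. 184. 213.] 391
{'clock': 0.7, 'joint_pos': array([-1.27509309e+00,  2.20359107e-01,  1.52649213e+00,  2.72741969e-06,
        1.39468803e+00, -1.26102581e-01]), 'qd': array([ 0.00031237, -0.00172868,  0.00022642, -0.00052158, -0.00087852,
        0.00135677]), 'tau': array([-4.11553929e-04, -4.94404328e+01, -3.87621903e+01,  6.98156795e-02,
        4.67583386e-02, -9.87021792e-06]), 'position': array([ 0.25587752, -0.5702253 ,  0.22206717]), 'tcp_rot': array([9.77842346e-01, 2.09342653e-01, 3.59834733e-06, 2.64796578e-05]), 'wrist_force': array([-0.96367876,  1.22066893,  0.59983717]), 'torque': array([-0.02189347, -0.01162946,  0.01162616]), 'finger_force': 0.0, 'gripper_width': 0.08715998446600866}
```

View pics/top0.png

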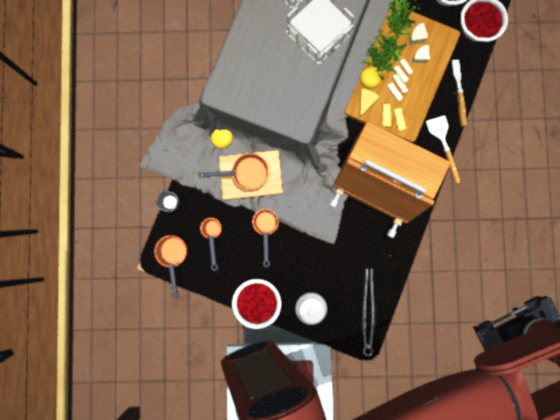

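View pics/scene0.png

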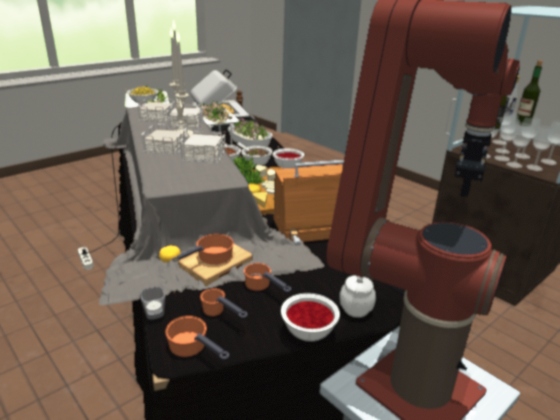

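The top view shows the chest with its knobs near (337,199) and (392,231) and the rail along (362,165)-(425,193). Pan 1 is on the block at (250,172), and the other pans are at (171,250), (265,222) and (211,229). The cheese is at (222,138) and the tea light at (168,202).

```bash
cat >> h.py <<'E'
def seg(fr,lo,hi):
    h=cv2.cvtColor(fr,cv2.COLOR_RGB2HSV); return cv2.inRange(h,lo,hi)
E
python3 - <<'E'
from h import *
c=cams.capture('top'); f=c['frame']
for u,v,z,n in [(337,199,.036,'kL'),(392,231,.036,'kR'),(365,166,.25,'railL'),(422,193,.25,'railR'),(250,172,.081,'p1'),(171,250,.045,'p2'),(265,222,.045,'p3'),(211,229,.045,'p4'),(222,138,.04,'ch'),(168,202,.064,'tea'),(390,283,.02,'t')]:
    print(n,ray(c,u,v,z).round(3))
cv2.imwrite('pics/c1.png',cv2.resize(f[140:300,145:425,::-1],None,fx=2.8,fy=2.8,interpolation=cv2.INTER_CUBIC))
h=cv2.cvtColor(f,cv2.COLOR_RGB2HSV)
for u,v in [(250,172),(171,250),(265,222),(211,229),(250,190)]: print(h[v,u],h[v+8,u])
E
```

```text
kL [ 0.589 -0.189  0.036]
kR [ 0.488 -0.352  0.036]
railL [ 0.654 -0.241  0.25 ]
railR [ 0.582 -0.383  0.25 ]
p1 [0.671 0.069 0.081]
p2 [0.446 0.313 0.045]
p3 [0.523 0.03  0.045]
p4 [0.506 0.192 0.045]
ch [0.783 0.157 0.04 ]
tea [0.589 0.316 0.064]
t [ 0.332 -0.344  0.02 ]
[ 18 129 255] [ 18 125 255]
[ 17 133 254] [ 17 130 254]
[ 20 123 255] [ 16 134 254]
[ 18 125 255] [136  32 119]
[ 16 133 190] [ 12  56 122]
```

View pics/c1.png

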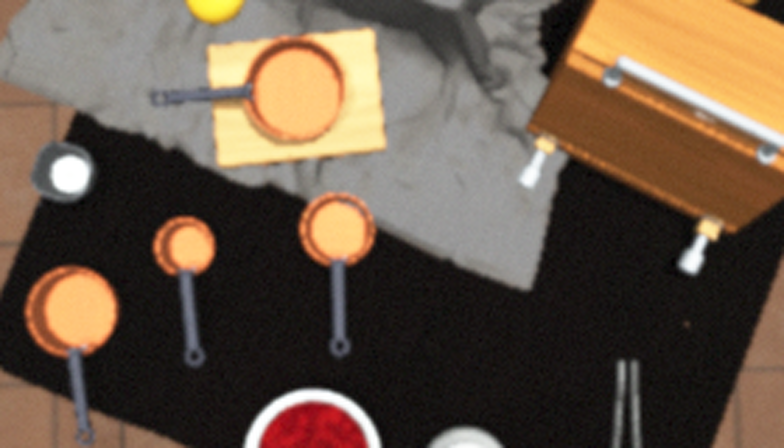

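The crop confirms the knobs at full-image (335,200) and (392,230), with the pull direction about 27° off -x. I'll write a move planner and approach the right knob first.

```bash
cat >> h.py <<'E'
def plan(P,yang,tilt=0,quiet=False):
    """grasp point P, tool down, closing axis y at world angle yang(deg, mod 180); tilt (deg) about tool y. prints row"""
    s=r.get_state(); R0=Rn.from_quat(s['tcp_rot']).as_matrix(); p0=s['position']
    best=None
    a0=A0()
    for k in (0,180):
        t=np.radians(yang+k); y=np.array([np.cos(t),np.sin(t),0]); z=np.array([0,0,-1.]); x=np.cross(y,z)
        R=np.column_stack([x,y,z])@Rn.from_euler('y',tilt,degrees=True).as_matrix()
        tcp=np.asarray(P,float)-.006*R[:,2]
        j1=np.arctan2(tcp[1],tcp[0]); psi=np.arctan2(x[1],x[0]); j6=(a0+j1-psi+np.pi)%(2*np.pi)-np.pi
        if best is None or abs(j6)<abs(best[0]): best=(j6,R,tcp)
    j6,R,tcp=best
    sh=R0.T@(tcp-p0)*100; rv=Rn.from_matrix(R0.T@R).as_rotvec()
    print('ROW',[[float(v) for v in sh.round(2)],[float(v) for v in rv.round(3)]],'len',round(float(np.linalg.norm(sh)),1),'j6',round(j6,2),'r',round(float(np.hypot(*tcp[:2])),3)); return R,tcp
def A0():
    R=Rn.from_quat([.977842346,.209342653,0,0]).as_matrix(); return np.arctan2(R[1,0],R[0,0])+1.27509-.126102
def gp():
    s=r.get_state(); R=Rn.from_quat(s['tcp_rot']).as_matrix(); return s['position']+.006*R[:,2],R,s
E
python3 - <<'E'
from h import *
print(np.degrees(A0()))
c=cams.capture('top')
L=ray(c,335,199.6,.036);Rk=ray(c,392.1,230,.036);print(L,Rk)
# rail ends from crop
a=ray(c,145+614/2.8,140+72/2.8,.256);b=ray(c,145+768/2.8,140+150/2.8,.256);print(a,b,np.linalg.norm(a-b),np.degrees(np.arctan2(*(a-b)[[1,0]])))
plan([Rk[0],Rk[1],.16],63)
print(Rn.from_quat(r.get_state()['tcp_rot']).as_matrix().round(2), ray(c,203,105,.205),ray(c,305,140,.205),ray(c,366,270,.015))
E
```

```text
89.99982875633057
[ 0.58685448 -0.18336777  0.036     ] [ 0.4911414  -0.35239831  0.036     ]
[ 0.65414456 -0.23819063  0.256     ] [ 0.5797615  -0.37475154  0.256     ] 0.1555047343868647 61.42340839454127
ROW [[30.38, -10.24, 5.61], [0.0, -0.0, 0.893]] len 32.5 j6 1.42 r 0.604
[[ 0.91  0.41  0.  ]
 [ 0.41 -0.91 -0.  ]
 [ 0.    0.   -1.  ]] [0.83745449 0.18189947 0.205     ] [ 0.73518169 -0.0908198   0.205     ] [ 0.37165648 -0.2733168   0.015     ]
```

Call:
carry_out:
  rows:
    - [[30.4,-10.2,5.6],[0,0,0.88]]
    - [[30.4,-10.2,5.6],[0,0,0.88]]
    - [[30.4,-10.2,5.6],[0,0,0.88]]
    - [[30.4,-10.2,5.6],[0,0,0.88]]
    - [[30.4,-10.2,5.6],[0,0,0.88]]
    - [[30.4,-10.2,5.6],[0,0,0.88]]
    - [[30.4,-10.2,5.6],[0,0,0.88]]
    - [[30.4,-10.2,5.6],[0,0,0.88]]
  jaw: 0.08

```text
clock: 1.6
position: [0.494, -0.3485, 0.1648]
tcp_rot: [0.974, -0.225, -0.0, -0.001]
wrist_force: [-0.7, -0.0, -0.1]
gripper_width: 0.0413
finger_force: 0.0
```

Run:
```python
from h import *
g,R,s=gp(); print(g,s['clock'],s['gripper_width']); 
c=save('wrist','w1.png'); print(-c['R'].T@c['t'],c['R'][2])
for t in ['slide_left_knob','rail']:
    for d in nets.outline_of('wrist',t): print(t,round(d['score'],2),np.round(d['box']),d['region'].sum())
plan([.491,-.352,.16],62)
```

```text
[ 0.49399882 -0.34852826  0.15884615] 1.6 0.04129968327087561
[ 0.55940745 -0.38067644  0.32859414] [-0.2385611   0.11759996 -0.96398073]
slide_left_knob 0.81 [ 56. 157.  96. 218.] 1383
rail 0.9 [  0.   0. 390. 161.] 46236
ROW [[-0.07, -0.08, 0.02], [0.001, 0.0, 0.032]] len 0.1 j6 1.44 r 0.604
```

View pics/w1.png

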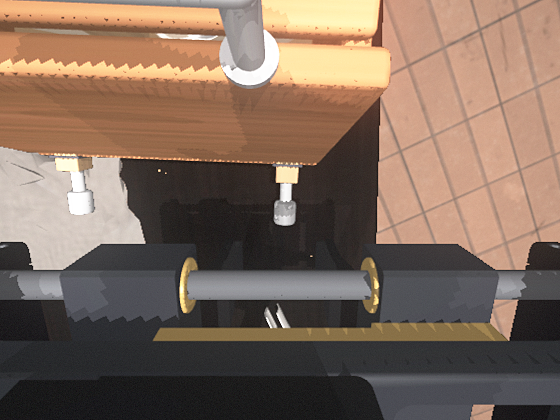

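The wrist view shows the right knob centred near (285,212) and the left knob near (81,203). Both have clear space beside them.

Run:
```python
from h import *
c=cams.capture('wrist')
Rk=ray(c,285,213,.038);L=ray(c,80.5,203,.038);print(Rk,L)
g,R,s=gp();print(R[:,1])
d=(L-Rk)[:2];print(np.linalg.norm(d),np.degrees(np.arctan2(d[1],d[0])))
# slide axis direction from neck: neck base (288,180)
for a,b in [((285,218),(287.5,166)),((81,213),(74.5,158))]:
    q=ray(c,*b,.038)-ray(c,*a,.038);print('axis',np.degrees(np.arctan2(q[1],q[0])))
e=ray(c,52,154,.05)-ray(c,315,164,.05);print('edge',np.degrees(np.arctan2(e[1],e[0])))
plan([Rk[0],Rk[1],.041],62)
```

```text
[ 0.47837716 -0.35360512  0.038     ] [ 0.57443002 -0.18142701  0.038     ]
[-4.42630649e-01 -8.96703819e-01  6.08218566e-04]
0.19715844960404277 60.84419938576102
axis -28.55201137745053
axis -29.30575096679241
edge 61.602072410334515
ROW [[-1.13, 0.55, 11.93], [0.001, -0.0, 0.03]] len 12.0 j6 1.42 r 0.595
```

Call:
carry_out:
  rows:
    - [[-1.1,0.55,3],[0,0,0.018]]
    - [[-1.1,0.55,6],[0,0,0.018]]
    - [[-1.1,0.55,9],[0,0,0.018]]
    - [[-1.1,0.55,10.5],[0,0,0.018]]
    - [[-1.1,0.55,11.6],[0,0,0.018]]
    - [[-1.1,0.55,11.9],[0,0,0.018]]
    - [[-1.1,0.55,11.9],[0,0,0.018]]

```text
clock: 2.5
position: [0.4794, -0.3534, 0.0477]
tcp_rot: [0.972, -0.236, 0.0, 0.0]
wrist_force: [0.1, 0.2, 0.1]
gripper_width: 0.0399
finger_force: 0.0
```

Call:
carry_out:
  rows:
    - [[0,0,0],[0,0,0]]
    - [[0,0,0],[0,0,0]]
    - [[0,0,0],[0,0,0]]
    - [[0,0,0],[0,0,0]]
    - [[0,0,0],[0,0,0]]
  jaw: 1
  force: 40

```text
clock: 3.0
position: [0.4793, -0.3528, 0.0473]
tcp_rot: [0.972, -0.236, 0.0, 0.0]
wrist_force: [0.2, -0.5, 0.4]
gripper_width: 0.008
finger_force: 0.0
```

Run:
```python
from h import *
c=save('wrist','w2.png'); s=r.get_state();print(s['gripper_width'],s['finger_force'])
for d in nets.outline_of('wrist','slide_left_knob'): print(round(d['score'],2),np.round(d['box']),d['region'].sum())
print(proj(c,gp()[0]))
```

```text
0.004854913570050851 0.0
[278.79366465 252.17248154]
```

View pics/w2.png

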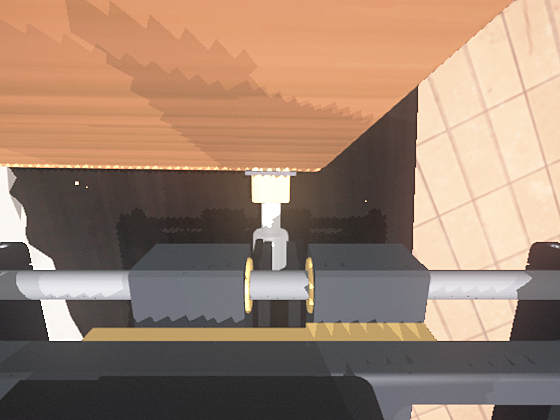

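Run:
```python
from h import *
c=cams.capture('wrist');g,R,s=gp();print(s['gripper_width'],s['position'],-c['R'].T@c['t'])
n=np.array([.877,-.48,0]);l=np.array([.48,.877,0])
for u,v,z in [(272,229,.045),(272,244,.0465),(272,262,.036),(270,203,.036),(270,203,.05)]:
    p=ray(c,u,v,z)-g; print(u,v,z,(p@n).round(4),(p@l).round(4))
for d in (-.0095,.0095):
  for z in (-.019,0,.019): print(d,z,proj(c,g+n*d+[0,0,z]))
t=cams.capture('top'); print(proj(t,g),proj(t,g+[0,0,-.019]))
f=t['frame'];cv2.imwrite('pics/c2.png',cv2.resize(np.hstack([f[180:270,320:430,::-1],c['frame'][200:290,230:340,::-1]]),None,fx=3.6,fy=3.6,interpolation=cv2.INTER_CUBIC))
```

```text
0.0018282057649383252 [ 0.47917005 -0.3527351   0.04704056] [ 0.54383671 -0.38593065  0.21094769]
272 229 0.045 0.0156 0.0042
272 244 0.0465 0.0072 0.004
272 262 0.036 -0.0087 0.0039
270 203 0.036 0.0283 0.0058
270 203 0.05 0.0318 0.0055
-0.0095 -0.019 [278.41508724 254.06168462]
-0.0095 0 [278.40843186 266.95629592]
-0.0095 0.019 [278.40031849 282.67574381]
0.0095 -0.019 [279.12956502 226.41826362]
0.0095 0 [279.19522191 236.86674458]
0.0095 0.019 [279.27570778 249.67507471]
[392.74737413 233.97180335] [391.32228338 234.00211008]
```

View pics/c2.png

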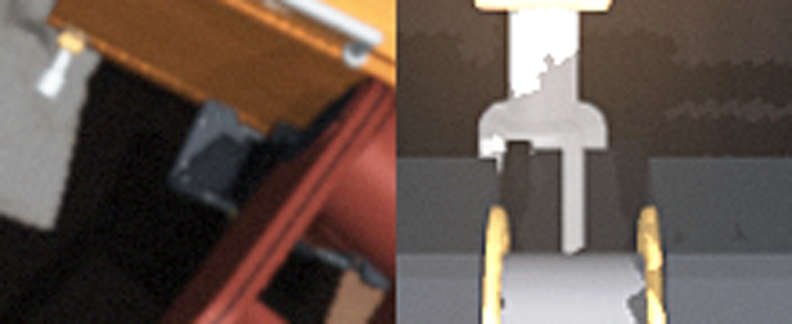

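The crop suggests the knob is slightly on the chest side and left of the fingers. I'll open, shift 4 mm towards it, go a little lower and close again.

Call:
carry_out:
  rows:
    - [[0,0,0],[0,0,0]]
    - [[0,0,0],[0,0,0]]
    - [[0,0,0],[0,0,0]]
    - [[0,0,0],[0,0,0]]
    - [[0,0,0],[0,0,0]]
    - [[0,0,0],[0,0,0]]
    - [[0.4,-0.4,0.4],[0,0,0]]
    - [[0.4,-0.4,0.8],[0,0,0]]
  jaw: 0.08

```text
clock: 4.0
position: [0.4853, -0.3509, 0.0389]
tcp_rot: [0.972, -0.236, 0.0, 0.0]
wrist_force: [-0.6, 1.3, -0.0]
gripper_width: 0.0396
finger_force: 0.0
```

Run:
```python
from h import *
c=cams.capture('wrist');g,R,s=gp();print(s['gripper_width'],s['position'],s['wrist_force'])
sc=cams.capture('scene');print(proj(sc,g))
u,v=proj(sc,g).astype(int)
a=cv2.resize(c['frame'][185:335,180:380,::-1],(400,300));b=cv2.resize(sc['frame'][v-38:v+37,u-50:u+50,::-1],(400,300))
x=cv2.convertScaleAbs(np.hstack([a,b]),alpha=1,beta=0)
x=(255*(x/255.)**.45).astype(np.uint8)
cv2.imwrite('pics/c3.png',x)
```

```text
0.039598347570191005 [ 0.48455393 -0.35052849  0.03795508] [-0.63552208  0.16396318 -1.2058956 ]
[353.50136174 236.94034934]
```

View pics/c3.png

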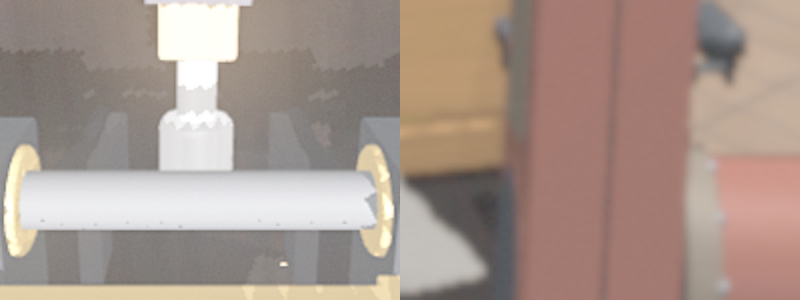

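Call:
carry_out:
  rows:
    - [[0,0,0],[0,0,0]]
    - [[0,0,0],[0,0,0]]
    - [[0,0,0],[0,0,0]]
    - [[0,0,0],[0,0,0]]
    - [[0,0,0],[0,0,0]]
    - [[0,0,0],[0,0,0]]
  jaw: 1
  force: 40

```text
clock: 4.7
position: [0.4851, -0.3502, 0.039]
tcp_rot: [0.972, -0.236, 0.0, -0.001]
wrist_force: [2.2, 4.1, 1.0]
gripper_width: 0.0169
finger_force: 37.6
```

Call:
carry_out:
  rows:
    - [[-1,0,0],[0,0,0]]
    - [[-2.5,0,0],[0,0,0]]
    - [[-4,0,0],[0,0,0]]
    - [[-5.5,0,0],[0,0,0]]
    - [[-7,0,0],[0,0,0]]
    - [[-8.5,0,0],[0,0,0]]
    - [[-9,0,0],[0,0,0]]
    - [[-9,0,0],[0,0,0]]

```text
clock: 5.5
position: [0.4045, -0.3072, 0.0389]
tcp_rot: [0.972, -0.236, -0.0, -0.002]
wrist_force: [3.5, 10.7, 3.4]
gripper_width: 0.0173
finger_force: 38.2
```

Run:
```python
from h import *
c=cams.capture('wrist');g,R,s=gp();print(s['gripper_width'],s['position'],s['wrist_force'],R[:,0])
cv2.imwrite('pics/w3.png',(255*(c['frame'][:,:,::-1]/255.)**.6).astype(np.uint8))
```

```text
0.0172659060240312 [ 0.40452699 -0.30728492  0.03893297] [ 2.79577594 10.74486487  3.3501755 ] [ 0.88852565 -0.45882302 -0.0018981 ]
```

View pics/w3.png

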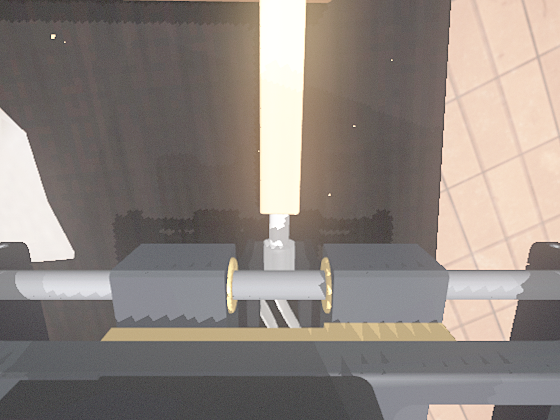

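Call:
carry_out:
  rows:
    - [[-0.5,-0.2,0],[0,0,0]]
    - [[-1,-0.3,0],[0,0,0]]
    - [[-1.5,-0.3,0],[0,0,0]]
    - [[-1.5,-0.3,0],[0,0,0]]

```text
clock: 5.95
position: [0.3917, -0.3001, 0.039]
tcp_rot: [0.972, -0.236, -0.001, 0.0]
wrist_force: [-0.9, 0.1, -1.0]
gripper_width: 0.0172
finger_force: 37.4
```

Call:
carry_out:
  rows:
    - [[-0.5,0,0],[0,0,0]]
    - [[-1,0,0],[0,0,0]]
    - [[-1.5,-0.1,0],[0,0,0]]
    - [[-1.8,-0.1,0],[0,0,0]]
    - [[-1.8,-0.1,0],[0,0,0]]

```text
clock: 6.45
position: [0.3841, -0.2969, 0.0457]
tcp_rot: [0.972, -0.236, 0.009, 0.004]
wrist_force: [11.2, 0.3, 21.3]
gripper_width: 0.0012
finger_force: 10.8
```

Call:
carry_out:
  rows:
    - [[0,0,-0.2],[0,0,0]]
    - [[0,0,-1],[0,0,0]]
    - [[0,0,-3],[0,0,0]]
    - [[0,0,-6],[0,0,0]]
    - [[0,0,-9],[0,0,0]]
    - [[0,0,-12],[0,0,0]]
  jaw: 0.08

```text
clock: 7.05
position: [0.3759, -0.2904, 0.1597]
tcp_rot: [0.972, -0.236, -0.001, -0.001]
wrist_force: [-0.0, -0.5, -0.4]
gripper_width: 0.0372
finger_force: 0.0
```

Run:
```python
from h import *
c=cams.capture('wrist');g,R,s=gp();print(g,s['wrist_force'],R[:,1])
for d in nets.outline_of('wrist','slide_left_knob'): print(round(d['score'],2),np.round(d['box']),d['region'].sum())
cv2.imwrite('pics/w4.png',(255*(c['frame'][:,:,::-1]/255.)**.6).astype(np.uint8))
```

```text
[ 0.3783094  -0.2928213   0.15929083] [ 3.69802094 -1.48718526  4.09040061] [-0.45838744 -0.88874939  0.00233869]
0.79 [17.  0. 66. 70.] 1953
```

View pics/w4.png

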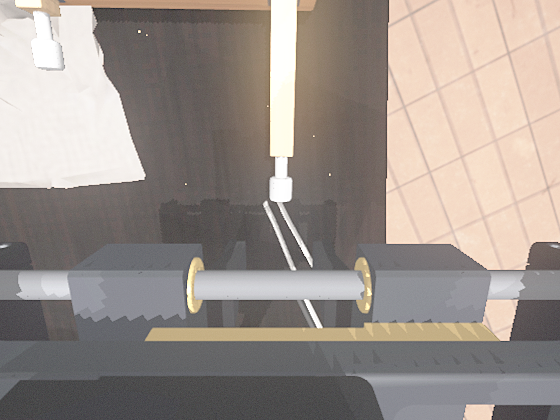

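Run:
```python
from h import *
c=cams.capture('wrist')
Rk=ray(c,281,189,.038);L=ray(c,48.5,54,.038);print(Rk,L,g:=gp()[0])
for a in (-28,-28.6,-29.2):
    n=np.array([np.cos(np.radians(a)),np.sin(np.radians(a))]);l=np.array([-n[1],n[0]]);d=(L-Rk)[:2];print(a,d@n,d@l, (Rk[:2]-[.4784,-.3536])@n,(Rk[:2]-[.4784,-.3536])@l)
# chest base edge
plan([L[0]-.02,L[1],.16],61.4)
```

```text
[ 0.38949056 -0.3015603   0.038     ] [ 0.58301867 -0.18013438  0.038     ] [ 0.37756306 -0.29205573  0.15511741]
-28 0.11386916408839537 0.19806867205279 -0.10293353817279316 0.004207871157862225
-28.6 0.11178878819595148 0.1992502251256602 -0.10297195817993916 0.003129742647549956
-29.2 0.10969615340313679 0.20040992816599945 -0.10299908615148226 0.0020512709256873957
ROW [[11.35, -18.45, -0.48], [0.005, 0.002, -3.119]] len 21.7 j6 -1.38 r 0.591
```

```bash
sed -i "s/if best is None or abs(j6)<abs(best\[0\]): best=(j6,R,tcp)/m=Rn.from_matrix(R0.T@R).magnitude()+(9 if abs(j6)>2.3 else 0)\n        if best is None or m<bm: best=(j6,R,tcp);bm=m/" h.py
python3 - <<'E'
from h import *
g,R,s=gp(); plan([.578,-.181,.16],61)
sc=cams.capture('scene'); T=s['position']
k=(proj(sc,g)).astype(int); print(k)
u0,v0=k[0]-70,k[1]-60
im=cv2.resize(sc['frame'][v0:v0+100,u0:u0+140,::-1],None,fx=5.5,fy=5.5,interpolation=cv2.INTER_CUBIC)
im=(255*(im/255.)**.6).astype(np.uint8)
for d,col in ((0,(0,255,0)),(.025,(0,0,255))):
    for sgn in (1,-1):
        p=(proj(sc,T+R[:,2]*d+R[:,1]*sgn*.02)-[u0,v0])*5.5; cv2.circle(im,tuple(int(q) for q in p),4,col,-1)
cv2.imwrite('pics/c4.png',im)
E
```

```text
ROW [[12.72, -19.06, -0.48], [0.001, -0.003, 0.03]] len 22.9 j6 1.77 r 0.606
[372 221]
```

View pics/c4.png

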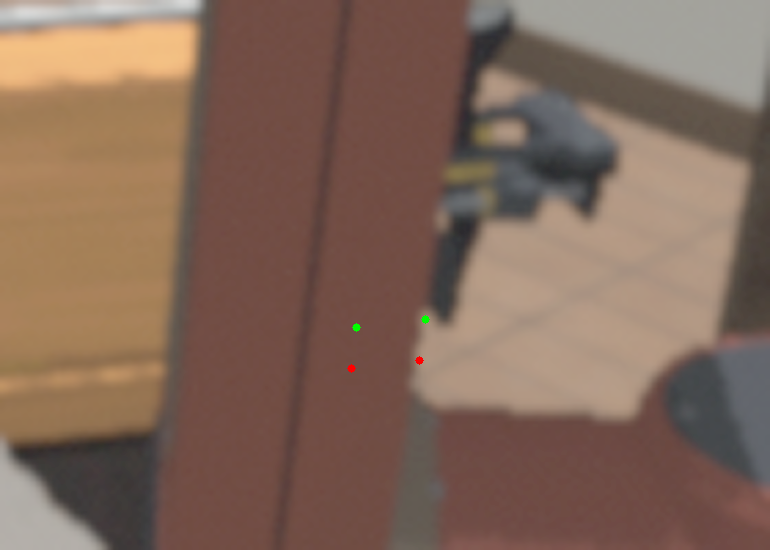

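The scene crop shows the real fingertip at (440,320), level with the reported TCP (green) and not 25 mm beyond it (red). That explains the weak knob grip, so I'll set the grasp point about 20 mm behind the reported TCP.

```bash
sed -i "s/-.006\*R\[:,2\]/+.020*R[:,2]/; s/+.006\*R\[:,2\]/-.020*R[:,2]/" h.py
python3 - <<'E'
from h import *
plan([.578,-.181,.16],60.7)
E
```

```text
ROW [[12.83, -19.02, 1.93], [0.0, -0.0, 0.035]] len 23.0 j6 1.78 r 0.606
```

Call:
carry_out:
  rows:
    - [[11.3,-19.0,1.5],[0,0,0.035]]
    - [[11.3,-19.0,1.5],[0,0,0.035]]
    - [[11.3,-19.0,1.5],[0,0,0.035]]
    - [[11.3,-19.0,1.5],[0,0,0.035]]
    - [[11.3,-19.0,1.5],[0,0,0.035]]
    - [[11.3,-19.0,1.5],[0,0,0.035]]
    - [[11.3,-19.0,1.5],[0,0,0.035]]

```text
clock: 7.95
position: [0.563, -0.1734, 0.1418]
tcp_rot: [0.968, -0.252, -0.002, -0.0]
wrist_force: [-0.4, 0.1, -0.0]
gripper_width: 0.0402
finger_force: 0.0
```

Run:
```python
from h import *
c=cams.capture('wrist');g,R,s=gp();print(g,R[:,0])
for d in nets.outline_of('wrist','slide_left_knob'):
    m=d['region'].astype(np.uint8); v,u=np.nonzero(m)
    h=cv2.cvtColor(c['frame'],cv2.COLOR_RGB2HSV); k=(h[...,1]<50)&(m>0); 
    print(round(d['score'],2),np.round(d['box']),[(int(y),int(k[y].sum()),int(np.nonzero(m[y])[0].mean()),int(m[y].sum())) for y in range(int(d['box'][1])+2,int(d['box'][3]),6)])
```

```text
[ 0.56294935 -0.17403239  0.16235196] [ 0.87213788 -0.48924783 -0.00347662]
0.71 [  0. 186.  40. 258.] [(187, 0, 1, 4), (193, 0, 6, 14), (199, 0, 10, 21), (205, 0, 12, 26), (211, 0, 14, 30), (217, 0, 16, 33), (223, 0, 17, 35), (229, 0, 18, 37), (235, 0, 19, 39), (241, 0, 19, 39), (247, 0, 33, 11), (253, 0, 33, 7)]
0.63 [262. 135. 286. 205.] [(137, 0, 282, 7), (143, 0, 276, 12), (149, 0, 273, 25), (155, 0, 273, 25), (161, 13, 273, 13), (167, 12, 273, 12), (173, 13, 274, 13), (179, 19, 275, 19), (185, 25, 274, 25), (191, 25, 275, 25), (197, 24, 274, 24), (203, 21, 274, 21)]
```

Run:
```python
from h import *
c=cams.capture('wrist')
k=ray(c,274.5,192,.037);b=ray(c,274,159,.05); n=np.array([.872,-.489,0]);print(k,(b-k)@n)
plan([k[0],k[1],.036],60.7)
```

```text
[ 0.57706386 -0.1782245   0.037     ] 0.030340366071879586
ROW [[1.4, -0.38, 12.73], [0.0, 0.002, -0.001]] len 12.8 j6 1.78 r 0.604
```

Call:
carry_out:
  rows:
    - [[1.6,-0.4,4],[0,0,0]]
    - [[1.6,-0.4,8],[0,0,0]]
    - [[1.6,-0.4,10.5],[0,0,0]]
    - [[1.6,-0.4,12],[0,0,0]]
    - [[1.6,-0.4,12.5],[0,0,0]]
    - [[1.6,-0.4,12.5],[0,0,0]]

```text
clock: 8.7
position: [0.5804, -0.1789, 0.0193]
tcp_rot: [0.967, -0.253, 0.0, 0.0]
wrist_force: [-0.3, 0.2, -1.0]
gripper_width: 0.0399
finger_force: 0.0
```

Call:
carry_out:
  rows:
    - [[0,0,0],[0,0,0]]
    - [[0,0,0],[0,0,0]]
    - [[0,0,0],[0,0,0]]
    - [[0,0,0],[0,0,0]]
    - [[0,0,0],[0,0,0]]
  jaw: 1
  force: 40

```text
clock: 9.2
position: [0.5811, -0.1791, 0.0203]
tcp_rot: [0.968, -0.253, 0.001, 0.001]
wrist_force: [-2.5, -1.8, 6.3]
gripper_width: 0.0197
finger_force: 40.0
```

Call:
carry_out:
  rows:
    - [[-1.5,0,0],[0,0,0]]
    - [[-3,0,0],[0,0,0]]
    - [[-4.5,0,0],[0,0,0]]
    - [[-6,0,0],[0,0,0]]
    - [[-7.5,0,0],[0,0,0]]
    - [[-9,0,0],[0,0,0]]
    - [[-9,0,0],[0,0,0]]

```text
clock: 9.9
position: [0.5008, -0.1361, 0.0202]
tcp_rot: [0.968, -0.252, 0.0, 0.002]
wrist_force: [-7.2, -8.4, 6.8]
gripper_width: 0.0198
finger_force: 40.0
```

Call:
carry_out:
  rows:
    - [[-0.5,0,0],[0,0,0]]
    - [[-1,0,0],[0,0,0]]
    - [[-1.5,0,0],[0,0,0]]
    - [[-1.5,0,0],[0,0,0]]

```text
clock: 10.3
position: [0.4887, -0.1295, 0.0202]
tcp_rot: [0.968, -0.252, 0.001, 0.002]
wrist_force: [-6.4, -10.5, 6.9]
gripper_width: 0.0202
finger_force: 40.0
```

Call:
carry_out:
  rows:
    - [[-0.5,0.2,0],[0,0,0]]
    - [[-1,0.25,0],[0,0,0]]
    - [[-1.0,0.25,0],[0,0,0]]
    - [[-1.0,0.25,0],[0,0,0]]

```text
clock: 10.7
position: [0.4834, -0.1268, 0.0205]
tcp_rot: [0.967, -0.253, 0.006, 0.001]
wrist_force: [12.6, -9.7, -8.6]
gripper_width: 0.0197
finger_force: 40.1
```

Call:
carry_out:
  rows:
    - [[0.4,0,0],[0,0,0]]
    - [[0.4,0,0],[0,0,0]]
    - [[0.4,0,0],[0,0,0]]
    - [[0.4,0,-0.5],[0,0,0]]
    - [[0.4,0,-4],[0,0,0]]
    - [[0.4,0,-9],[0,0,0]]
    - [[0.4,0,-14],[0,0,0]]
    - [[0.4,0,-19],[0,0,0]]
  jaw: 0.08

```text
clock: 11.5
position: [0.4817, -0.1257, 0.2109]
tcp_rot: [0.968, -0.253, -0.0, -0.0]
wrist_force: [0.7, -0.0, -0.4]
gripper_width: 0.0402
finger_force: 0.0
```

Call:
carry_out:
  rows:
    - [[-2,6,-15],[0,0,0]]
    - [[-2,6,-15],[0,0,0]]
    - [[-2,6,-15],[0,0,0]]
    - [[-2,6,-15],[0,0,0]]
    - [[-2,6,-15],[0,0,0]]

```text
clock: 12.0
position: [0.4361, -0.1695, 0.3618]
tcp_rot: [0.967, -0.253, 0.003, 0.001]
wrist_force: [-0.2, -0.4, -1.4]
gripper_width: 0.04
finger_force: 0.0
```

Run:
```python
from h import *
c=cams.capture('wrist');g,R,s=gp();print(g,R[:,0],s['position'])
cv2.imwrite('pics/w5.png',c['frame'][:,:,::-1])
for t in ['slide_left_knob','rail']:
  for d in nets.outline_of('wrist',t): print(t,round(d['score'],2),np.round(d['box']),d['region'].sum())
```

```text
[ 0.4356428  -0.16872169  0.37918954] [ 0.87187147 -0.48973367  0.00103374] [ 0.43566446 -0.16872535  0.35918955]
slide_left_knob 0.75 [226.  47. 249. 174.] 1867
rail 0.6 [193.   0. 424.  44.] 9171
```

View pics/w5.png

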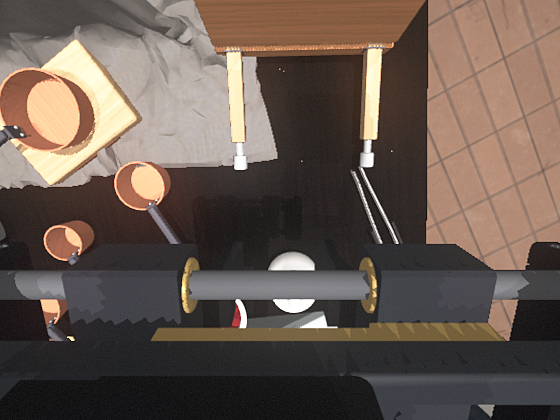

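The wrist view shows both slides drawn out about equally, with knobs at (240,161) and (366,158). The chest front edge is near v=50.

Run:
```python
from h import *
c=cams.capture('wrist')
L=ray(c,240,162,.037);R=ray(c,366,159,.037)
d=(L-R)[:2];print(L,R,np.linalg.norm(d),np.degrees(np.arctan2(d[1],d[0])))
e=ray(c,212,51.5,.05)-ray(c,392,48,.05);print(np.degrees(np.arctan2(e[1],e[0])))
for a in (-28.3,-29):
    n=np.array([np.cos(np.radians(a)),np.sin(np.radians(a))]); print('diff',d@n, 'hinge mid',(L[:2]+R[:2])/2+.165*n)
    H=(L[:2]+R[:2])/2+.165*n
    for (u,v) in [(237,51),(375,48)]:
        print((ray(c,u,v,.05)[:2]-(L[:2]+R[:2])/2)@n)
    r0=np.array([H[0]+.053*n[0],H[1]+.053*n[1]]);print('rail',r0)
t=cams.capture('top')
f=t['frame'];k=[(proj(t,[*r0,.256]))];print(k)
```

```text
[ 0.47668954 -0.12294853  0.037     ] [ 0.38588729 -0.294165    0.037     ] 0.19380435342306826 62.06138432375741
61.72770285105264
diff -0.0012223830693574161 hinge mid [ 0.57656718 -0.28678132]
0.15226610463903378
0.15275052283745166
rail [ 0.62323248 -0.31190799]
diff -0.0035899526934843468 hinge mid [ 0.57560067 -0.28855035]
0.1511342444533203
0.15392349833296282
rail [ 0.62195552 -0.31424526]
[array([394.69719764, 177.57649732])]
```

Run:
```python
from h import *
R,t=plan([.621,-.310,.34],-28.2); print(R.round(2))
```

```text
ROW [[23.17, 3.32, 3.54], [-0.004, 0.003, -1.589]] len 23.7 j6 0.03 r 0.694
[[ 0.47  0.88  0.  ]
 [ 0.88 -0.47  0.  ]
 [ 0.    0.   -1.  ]]
```

Call:
carry_out:
  rows:
    - [[15,3,3],[0,0,-1.2]]
    - [[15,3,3],[0,0,-1.2]]
    - [[15,3,3],[0,0,-1.2]]
    - [[15,3,3],[0,0,-1.2]]
    - [[15,3,3],[0,0,-1.2]]
    - [[15,3,3],[0,0,-1.2]]
    - [[15,3,3],[0,0,-1.2]]
    - [[15,3,3],[0,0,-1.2]]

```text
clock: 13.05
position: [0.5517, -0.2675, 0.3265]
tcp_rot: [0.94, 0.341, -0.001, -0.002]
wrist_force: [0.8, 0.8, 0.6]
gripper_width: 0.0397
finger_force: 0.0
```

Run:
```python
from h import *
R,t=plan([.621,-.310,.34],-28.2)
```

```text
ROW [[2.6, 7.71, 0.62], [-0.004, 0.0, -0.383]] len 8.2 j6 0.03 r 0.694
```

Call:
carry_out:
  rows:
    - [[2.6,7.7,0.6],[0,0,-0.383]]
    - [[2.6,7.7,0.6],[0,0,-0.383]]
    - [[2.6,7.7,0.6],[0,0,-0.383]]
    - [[2.6,7.7,0.6],[0,0,-0.383]]
    - [[2.6,7.7,0.6],[0,0,-0.383]]

```text
clock: 13.55
position: [0.6206, -0.3105, 0.3214]
tcp_rot: [0.86, 0.51, -0.001, -0.001]
wrist_force: [0.4, -0.3, 0.1]
gripper_width: 0.0397
finger_force: 0.0
```

Run:
```python
from h import *
c=cams.capture('wrist');g,R,s=gp();print(g,R[:,1]); print(proj(c,[.621,-.31,.256]))
for t in ['rail','flap']:
  for d in nets.outline_of('wrist',t): print(t,round(d['score'],2),np.round(d['box']),d['region'].sum())
cv2.imwrite('pics/w6.png',c['frame'][:,:,::-1])
```

```text
[ 0.62066154 -0.31063458  0.34232848] [ 0.8772822  -0.47997335 -0.00123516]
[278.65294878 220.01629651]
rail 0.65 [236.  56. 296. 326.] 11381
flap 0.87 [240.  55. 298. 329.] 11690
```

View pics/w6.png

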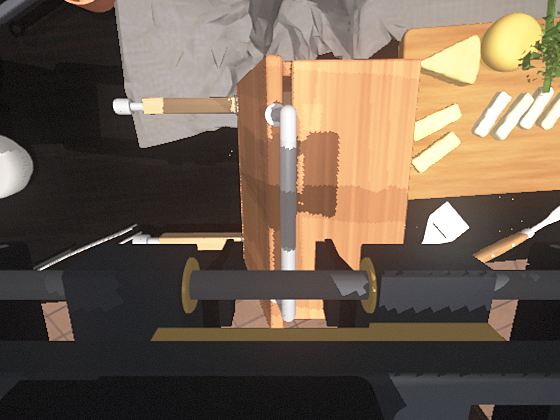

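The wrist view shows the rail as a vertical bar at u≈288 (v 108-318), about 7 mm further towards the chest than I expected. I'll correct for that and descend to grip it.

Call:
carry_out:
  rows:
    - [[0,0.7,3],[0,0,0]]
    - [[0,0.7,5],[0,0,0]]
    - [[0,0.7,7],[0,0,0]]
    - [[0,0.7,8],[0,0,0]]
    - [[0,0.7,8.2],[0,0,0]]
    - [[0,0.7,8.2],[0,0,0]]

```text
clock: 14.3
position: [0.6271, -0.3147, 0.2419]
tcp_rot: [0.86, 0.511, 0.0, 0.0]
wrist_force: [0.7, -0.2, -0.3]
gripper_width: 0.0399
finger_force: 0.0
```

Call:
carry_out:
  rows:
    - [[0,0,0],[0,0,0]]
    - [[0,0,0],[0,0,0]]
    - [[0,0,0],[0,0,0]]
    - [[0,0,0],[0,0,0]]
    - [[0,0,0],[0,0,0]]
    - [[0,0,0],[0,0,0]]
  jaw: 1
  force: 20

```text
clock: 14.9
position: [0.6264, -0.3143, 0.2414]
tcp_rot: [0.86, 0.511, -0.0, -0.001]
wrist_force: [-4.4, 1.8, 4.2]
gripper_width: 0.0111
finger_force: 20.0
```

Run:
```python
from h import *
g,R,s=gp();print(g,s['gripper_width'],R[:,1])
# rows relative to this pose: flap angle theta (from closed), rail = hinge + .206*(sin/cos)
y0=R[:,1]
for th in np.arange(0,1.9,.1):
    b=th-np.radians(15)-0  # lean forward angle from vertical
    print(round(th,1), 'y', round(-20.6*(np.sin(b)-np.sin(-np.radians(15))),1),'z',round(-20.6*(np.cos(b)-np.cos(np.radians(15))),1))
```

```text
[ 0.62639983 -0.31431766  0.26136979] 0.01114252775596684 [ 0.87808924 -0.47849425 -0.00159176]
0.0 y -0.0 z -0.0
0.1 y -2.0 z -0.4
0.2 y -4.1 z -0.7
0.3 y -6.1 z -0.7
0.4 y -8.2 z -0.5
0.5 y -10.2 z -0.1
0.6 y -12.2 z 0.5
0.7 y -14.1 z 1.2
0.8 y -15.9 z 2.2
0.9 y -17.6 z 3.4
1.0 y -19.2 z 4.7
1.1 y -20.6 z 6.1
1.2 y -21.9 z 7.7
1.3 y -23.1 z 9.4
1.4 y -24.0 z 11.3
1.5 y -24.8 z 13.2
1.6 y -25.4 z 15.1
1.7 y -25.8 z 17.2
1.8 y -25.9 z 19.2
```

Call:
carry_out:
  rows:
    - [[0,-2.0,-0.4],[0,0,0]]
    - [[0,-4.1,-0.7],[0,0,0]]
    - [[0,-6.1,-0.7],[0,0,0]]
    - [[0,-8.2,-0.5],[0,0,0]]
    - [[0,-10.2,-0.1],[0,0,0]]
    - [[0,-12.2,0.5],[0,0,0]]
    - [[0,-14.1,1.2],[0,0,0]]
    - [[0,-14.1,1.2],[0,0,0]]

```text
clock: 15.7
position: [0.5011, -0.2464, 0.2283]
tcp_rot: [0.86, 0.511, -0.001, -0.001]
wrist_force: [-1.4, -0.8, 0.5]
gripper_width: 0.0112
finger_force: 20.0
```

Call:
carry_out:
  rows:
    - [[0,-1.8,1.0],[0,0,0]]
    - [[0,-3.5,2.2],[0,0,0]]
    - [[0,-5.1,3.5],[0,0,0]]
    - [[0,-6.5,4.9],[0,0,0]]
    - [[0,-7.8,6.5],[0,0,0]]
    - [[0,-9.0,8.2],[0,0,0]]
    - [[0,-9.9,10.1],[0,0,0]]
    - [[0,-9.9,10.1],[0,0,0]]

```text
clock: 16.5
position: [0.4146, -0.1994, 0.1256]
tcp_rot: [0.86, 0.511, -0.001, -0.001]
wrist_force: [-2.9, -1.8, -1.2]
gripper_width: 0.0116
finger_force: 20.0
```

Call:
carry_out:
  rows:
    - [[0,-0.8,1.9],[0,0,0]]
    - [[0,-1.4,3.8],[0,0,0]]
    - [[0,-1.7,5.5],[0,0,0]]
    - [[0,-1.8,6.8],[0,0,0]]
    - [[0,-1.9,7.6],[0,0,0]]
    - [[0,-1.9,8.0],[0,0,0]]
    - [[0,-1.9,8.0],[0,0,0]]

```text
clock: 17.2
position: [0.3987, -0.1905, 0.0474]
tcp_rot: [0.86, 0.511, -0.001, -0.001]
wrist_force: [-6.8, -0.6, -1.3]
gripper_width: 0.0115
finger_force: 20.0
```

Call:
carry_out:
  rows:
    - [[0,0,0.2],[0,0,0]]
    - [[0,0,0.4],[0,0,0]]
    - [[0,0,0.6],[0,0,0]]
    - [[0,0,0.6],[0,0,0]]

```text
clock: 17.6
position: [0.3985, -0.1904, 0.0416]
tcp_rot: [0.86, 0.511, -0.001, -0.001]
wrist_force: [-7.7, 0.1, -1.2]
gripper_width: 0.0109
finger_force: 20.0
```

Call:
carry_out:
  rows:
    - [[0,0,0.2],[0,0,0]]
    - [[0,0,0.4],[0,0,0]]
    - [[0,0,0.6],[0,0,0]]
    - [[0,0,0.6],[0,0,0]]

```text
clock: 18.0
position: [0.3986, -0.1904, 0.0376]
tcp_rot: [0.86, 0.511, -0.001, -0.002]
wrist_force: [-15.6, 4.8, 19.5]
gripper_width: 0.011
finger_force: 20.0
```

Call:
carry_out:
  rows:
    - [[0,0,-0.3],[0,0,0]]
    - [[0,0,-0.3],[0,0,0]]
    - [[0,0,-0.3],[0,0,0]]
    - [[0,0,-0.3],[0,0,0]]
    - [[0,0,-2],[0,0,0]]
    - [[0,0,-6],[0,0,0]]
    - [[0,0,-11],[0,0,0]]
    - [[0,0,-16],[0,0,0]]
  jaw: 0.45

```text
clock: 18.8
position: [0.3993, -0.1903, 0.1974]
tcp_rot: [0.86, 0.511, -0.0, -0.0]
wrist_force: [1.2, -0.5, 0.4]
gripper_width: 0.0237
finger_force: 0.0
```

Call:
carry_out:
  rows:
    - [[10,5,-10],[0,0,0]]
    - [[10,5,-10],[0,0,0]]
    - [[10,5,-10],[0,0,0]]
    - [[10,5,-10],[0,0,0]]

```text
clock: 19.2
position: [0.4963, -0.1254, 0.3018]
tcp_rot: [0.859, 0.512, 0.004, 0.004]
wrist_force: [-0.1, -0.5, -0.1]
gripper_width: 0.024
finger_force: 0.0
```

Run:
```python
from h import *
g,R,s=gp();print(g,s['gripper_width'])
t=cams.capture('top');f=t['frame']
for X in [[.576,-.287,.057],[.501,-.247,.065],[.3945,-.19,.057]]: print(proj(t,X))
# copper blobs
h=cv2.cvtColor(f,cv2.COLOR_RGB2HSV)
m=cv2.inRange(h,(3,90,90),(22,255,255)); 
n,lab,st,ce=cv2.connectedComponentsWithStats(m)
for i in range(1,n):
    if st[i,4]>120: print(st[i],ce[i].round(1))
for d in nets.outline_of('top','pan_1_mid'): print(round(d['score'],2),np.round(d['box']),d['region'].sum())
cv2.imwrite('pics/t2.png',cv2.resize(f[120:310,140:420,::-1],None,fx=2.8,fy=2.8,interpolation=cv2.INTER_CUBIC))
```

```text
[ 0.49612266 -0.12536897  0.32178948] 0.02404219885347565
[370.60935243 201.86787144]
[358.41003647 227.30350191]
[339.87117632 263.8806957 ]
[    0     0    72   420 26647] [ 34.6 206.7]
[   72     0   172   420 47185] [136.6 209.7]
[  227     0   333   420 79522] [442.4 246.8]
[381  18  14  19 125] [386.3  28.9]
[ 219  150   64   50 1857] [249.5 174.1]
[252 209  28  26 560] [264.9 221.3]
[200 217  22  21 368] [210.4 227.2]
[154 235  33  33 844] [170.  250.5]
0.68 [203. 153. 268. 191.] 1193
```

View pics/t2.png

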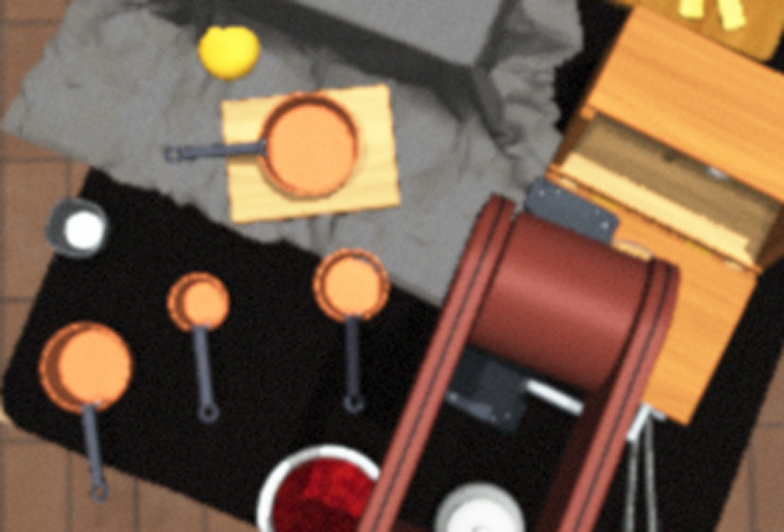

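The top view shows the flap level with the slides under it. Pan 1 is still on its block at full-image (250.7,172.1) with its handle to the left, and pans 2, 3 and 4 are at (170.7,251.1), (265.7,221.8) and (211.1,227.9). Next I move above pan 1.

Run:
```python
from h import *
t=cams.capture('top')
D={1:((250.7,172.1),(201.4,174.6),.036,.134),2:((170.7,251.1),(175,295.7),0,.126),3:((265.7,221.8),(266.4,263.6),0,.118),4:((211.1,227.9),(214.3,267.1),0,.110)}
for k,(c,h,z,L) in D.items():
    C=ray(t,*c,z+.045);H=ray(t,*h,z+.0515);d=(H-C)[:2];print(k,C.round(3),'phi',np.degrees(np.arctan2(d[1],d[0])).round(1),np.linalg.norm(d).round(3),L)
plan([.665,.05,.28],2)
```

```text
1 [0.67  0.067 0.081] phi 92.0 0.144 0.134
2 [0.442 0.314 0.045] phi -173.9 0.132 0.126
3 [0.524 0.027 0.045] phi -179.9 0.124 0.118
4 [0.509 0.192 0.045] phi -175.3 0.117 0.11
ROW [[23.84, 6.86, 3.49], [-0.001, 0.0, -0.533]] len 25.0 j6 0.04 r 0.667
```

Call:
carry_out:
  rows:
    - [[23.8,6.9,3.5],[0,0,-0.533]]
    - [[23.8,6.9,3.5],[0,0,-0.533]]
    - [[23.8,6.9,3.5],[0,0,-0.533]]
    - [[23.8,6.9,3.5],[0,0,-0.533]]
    - [[23.8,6.9,3.5],[0,0,-0.533]]
    - [[23.8,6.9,3.5],[0,0,-0.533]]
    - [[23.8,6.9,3.5],[0,0,-0.533]]
  jaw: 0.1

```text
clock: 20.05
position: [0.6645, 0.0489, 0.2575]
tcp_rot: [0.695, 0.719, -0.002, -0.002]
wrist_force: [-0.3, -1.1, -0.1]
gripper_width: 0.0393
finger_force: 0.0
```

```bash
cat >> h.py <<'E'
def meas(cam,r,h,z0,R0,near=None):
    """fit pan: project model rim circle (outer, z0+.045) + handle to region mask by maximising IoU"""
    from scipy.optimize import minimize
    c=cams.capture(cam); out=[]
    for d in nets.outline_of(cam,'pan_1_mid')+nets.outline_of(cam,'pan_1_grip'):
        out.append(d)
    def model(p):
        a=np.linspace(0,2*np.pi,40); im=np.zeros((420,560),np.uint8)
        P=[[p[0]+q*np.cos(t),p[1]+q*np.sin(t),z] for q,z in((r,z0+.045),(r-.005,z0)) for t in a]
        cv2.fillConvexPoly(im,cv2.convexHull(np.array([proj(c,x) for x in P]).astype(np.int32)),1)
        u=np.array([np.cos(p[2]),np.sin(p[2])]);w=np.array([-u[1],u[0]])*.006
        Q=[[*(p[:2]+u*l+s*w),z0+zz] for l in(h-.05,h+.029) for s in(1,-1) for zz in(.0445,.0585)]
        cv2.fillConvexPoly(im,cv2.convexHull(np.array([proj(c,x) for x in Q]).astype(np.int32)),1); return im>0
    best=None
    for d in out:
        m=d['region']
        def cost(p):
            k=model(p); return 1-(k&m).sum()/max((k|m).sum(),1)
        c0=cost(R0)
        if c0>.97: continue
        s=minimize(cost,R0,method='Nelder-Mead',options=dict(initial_simplex=np.array(R0)+np.array([[0,0,0],[.012,0,0],[0,.012,0],[0,0,.12]])))
        if best is None or s.fun<best[0]: best=(s.fun,s.x,d['score'],d['box'])
    if best: print('IoU',round(1-best[0],3),'C',best[1][:2].round(4),'phi',np.degrees(best[1][2]).round(1),'score',round(best[2],2),np.round(best[3])); return c,best[1]
    print('none',[(d['score'],d['box']) for d in out]); return c,None
E
python3 - <<'E'
from h import *
meas('wrist',.055,.105,.036,[.67,.067,1.605])
meas('top',.055,.105,.036,[.67,.067,1.605])
print(gp()[0])
E
```

```text
IoU 0.955 C [0.6753 0.07  ] phi 94.1 score 0.68 [241.  12. 339. 219.]
IoU 0.057 C [0.6687 0.0739] phi 90.2 score 0.6 [214. 167. 228. 176.]
[0.66547513 0.04778836 0.28227544]
```

```bash
cat >> h.py <<'E'
def pick(C,phi,h,z,opt,up=0):
    G=[C[0]+h*np.cos(phi),C[1]+h*np.sin(phi),z+.0515+up]; return plan(G,np.degrees(phi)-90)
E
python3 - <<'E'
from h import *
pick([.6753,.070],np.radians(94.1),.105,.036,'A',.06)
pick([.6753,.070],np.radians(94.1),.105,.036,'A')
E
```

```text
ROW [[12.68, 0.62, 13.48], [0.002, 0.0, -0.039]] len 18.5 j6 0.18 r 0.69
ROW [[12.69, 0.61, 19.48], [0.002, 0.0, -0.039]] len 23.3 j6 0.18 r 0.69
```

Call:
carry_out:
  rows:
    - [[8,0.4,3],[0,0,-0.039]]
    - [[12.7,0.6,6],[0,0,-0.039]]
    - [[12.7,0.6,11],[0,0,-0.039]]
    - [[12.7,0.6,15],[0,0,-0.039]]
    - [[12.7,0.6,17.5],[0,0,-0.039]]
    - [[12.7,0.6,19],[0,0,-0.039]]
    - [[12.7,0.6,19.5],[0,0,-0.039]]
    - [[12.7,0.6,19.5],[0,0,-0.039]]

```text
clock: 21.15
position: [0.6686, 0.1756, 0.0676]
tcp_rot: [0.681, 0.732, 0.001, 0.001]
wrist_force: [0.6, 0.6, 1.2]
gripper_width: 0.039
finger_force: 0.0
```

Call:
carry_out:
  rows:
    - [[0,0,0],[0,0,0]]
    - [[0,0,0],[0,0,0]]
    - [[0,0,0],[0,0,0]]
    - [[0,0,0],[0,0,0]]
    - [[0,0,0],[0,0,0]]
    - [[0,0,0],[0,0,0]]
  jaw: 1
  force: 60

```text
clock: 21.75
position: [0.6678, 0.1765, 0.0666]
tcp_rot: [0.681, 0.732, 0.0, 0.0]
wrist_force: [-0.1, -0.1, 2.7]
gripper_width: 0.0112
finger_force: 60.0
```

Call:
carry_out:
  rows:
    - [[0,0,-1],[0,0,0]]
    - [[0,0,-3],[0,0,0]]
    - [[0,0,-5.5],[0,0,0]]
    - [[0,0,-8],[0,0,0]]
    - [[0,0,-10],[0,0,0]]
    - [[0,0,-10],[0,0,0]]

```text
clock: 22.35
position: [0.6697, 0.1767, 0.1704]
tcp_rot: [0.681, 0.732, 0.003, 0.002]
wrist_force: [0.2, -0.3, -0.6]
gripper_width: 0.0112
finger_force: 60.0
```

Run:
```python
from h import *
plan([.54,.06,.20],-11); plan([.5312,-.1456,.19],-15)
```

```text
ROW [[-10.69, -13.78, -1.05], [0.006, -0.001, 0.265]] len 17.5 j6 0.3 r 0.543
ROW [[-31.13, -16.16, -0.08], [0.006, -0.002, 0.335]] len 35.1 j6 -0.01 r 0.551
```

Call:
carry_out:
  rows:
    - [[-4,-4,-0.5],[0,0,0.08]]
    - [[-7,-8,-1],[0,0,0.16]]
    - [[-10,-11.5,-1],[0,0,0.24]]
    - [[-14,-14,-1],[0,0,0.3]]
    - [[-18.5,-15,-1],[0,0,0.335]]
    - [[-23,-16,-1],[0,0,0.335]]
    - [[-27.5,-16.2,-0.5],[0,0,0.335]]
    - [[-31,-16.2,0],[0,0,0.335]]

```text
clock: 23.15
position: [0.5273, -0.1469, 0.1649]
tcp_rot: [0.794, 0.608, -0.0, -0.0]
wrist_force: [0.3, 1.0, -0.7]
gripper_width: 0.011
finger_force: 60.0
```

Call:
carry_out:
  rows:
    - [[0,0,0],[0,0,0]]
    - [[0,0,0],[0,0,0]]

```text
clock: 23.35
position: [0.5274, -0.1449, 0.1645]
tcp_rot: [0.794, 0.608, -0.0, -0.001]
wrist_force: [-0.4, 0.2, -1.3]
gripper_width: 0.0113
finger_force: 60.0
```

Run:
```python
from h import *
g,R,s=gp();print(g,s['gripper_width'],R[:,0]); plan([.5312,-.1456,.1175],-15)
meas('top',.055,.105,g[2]-.0515,[g[0]-.105*R[0,0],g[1]-.105*R[1,0],np.arctan2(R[1,0],R[0,0])])
```

```text
[ 0.52748504 -0.14496129  0.18445256] 0.011319472642063644 [2.61159906e-01 9.65295084e-01 9.50932869e-04]
ROW [[0.03, 0.4, 6.69], [-0.003, -0.001, -0.002]] len 6.7 j6 -0.01 r 0.551
IoU 0.249 C [ 0.4981 -0.2598] phi 89.1 score 0.58 [365. 212. 382. 248.]
```

Call:
carry_out:
  rows:
    - [[0,0.4,2],[0,0,0]]
    - [[0,0.4,4],[0,0,0]]
    - [[0,0.4,5.5],[0,0,0]]
    - [[0,0.4,6.3],[0,0,0]]
    - [[0,0.4,6.7],[0,0,0]]
    - [[0,0.4,6.9],[0,0,0]]
    - [[0,0.4,6.9],[0,0,0]]

```text
clock: 24.2
position: [0.5328, -0.1458, 0.0975]
tcp_rot: [0.793, 0.609, 0.0, 0.0]
wrist_force: [-0.3, 0.2, -3.3]
gripper_width: 0.0115
finger_force: 60.0
```

Call:
carry_out:
  rows:
    - [[0,0,0.2],[0,0,0]]
    - [[0,0,0.3],[0,0,0]]
    - [[0,0,0.4],[0,0,0]]
    - [[0,0,0.4],[0,0,0]]

```text
clock: 24.6
position: [0.5333, -0.1458, 0.0943]
tcp_rot: [0.793, 0.609, 0.001, 0.001]
wrist_force: [-0.2, 3.1, 4.6]
gripper_width: 0.011
finger_force: 60.0
```

Call:
carry_out:
  rows:
    - [[0,0,0],[0,0,0]]
    - [[0,0,0],[0,0,0]]
    - [[0,0,0],[0,0,0]]
    - [[0,0,0],[0,0,0]]
    - [[0,0,-2],[0,0,0]]
    - [[0,0,-5],[0,0,0]]
    - [[0,0,-10],[0,0,0]]
    - [[0,0,-15],[0,0,0]]
  jaw: 0.3

```text
clock: 25.4
position: [0.5315, -0.1455, 0.2436]
tcp_rot: [0.793, 0.609, -0.001, -0.001]
wrist_force: [1.0, -0.1, 0.2]
gripper_width: 0.0304
finger_force: 0.0
```

Run:
```python
from h import *
g,R,s=gp();print(g)
plan([.50,-.27,.27],-15)
```

```text
[ 0.53156535 -0.14547762  0.26359459]
ROW [[-12.85, 0.18, -0.64], [-0.002, -0.0, -0.0]] len 12.9 j6 -0.23 r 0.568
```

Call:
carry_out:
  rows:
    - [[-12,0,-5],[0,0,0]]
    - [[-12,0,-5],[0,0,0]]
    - [[-12,0,-5],[0,0,0]]
    - [[-12,0,-5],[0,0,0]]
    - [[-12,0,-5],[0,0,0]]

```text
clock: 25.9
position: [0.5011, -0.262, 0.2928]
tcp_rot: [0.794, 0.608, 0.0, -0.0]
wrist_force: [0.3, 1.4, -0.7]
gripper_width: 0.0304
finger_force: 0.0
```

Run:
```python
from h import *
g,R,s=gp();print(g)
meas('wrist',.055,.105,.065,[.505,-.247,np.radians(75)])
c=cams.capture('wrist');f=c['frame']
# cork: list of segments
h=cv2.cvtColor(f,cv2.COLOR_RGB2HSV)
for n in ('cork','flap'):
  for d in nets.outline_of('wrist',n): print(n,d['score'],np.round(d['box']),d['region'].sum())
print(proj(c,[.504,-.247,.065]),proj(c,[.3985,-.19,.057]))
```

```text
[ 0.50107851 -0.26200493  0.31283947]
IoU 0.945 C [ 0.5055 -0.2488] phi 74.4 score 0.62 [235.  22. 329. 223.]
cork 0.8 [172.  52. 373. 268.] 18976
flap 0.87 [176.  54. 372. 267.] 18860
[278.30180597 171.83233641] [185.56520838 148.82137669]
```

Run:
```python
from h import *
plan([.36,.304,.28],-84)
```

```text
ROW [[50.9, -28.21, 3.29], [-0.001, 0.0, 1.206]] len 58.3 j6 2.17 r 0.471
```

Call:
carry_out:
  rows:
    - [[4.2,-2.4,0],[0,0,0.1]]
    - [[8.4,-4.8,0],[0,0,0.2]]
    - [[12.7,-7.1,0],[0,0,0.3]]
    - [[17,-9.4,0],[0,0,0.4]]
    - [[21,-11.8,0],[0,0,0.5]]
    - [[25.4,-14.1,0],[0,0,0.6]]
    - [[29.7,-16.5,0],[0,0,0.7]]
    - [[34,-18.8,0],[0,0,0.8]]
  jaw: 0.2

```text
clock: 27.0
position: [0.4066, 0.1177, 0.2931]
tcp_rot: [0.968, 0.25, 0.0, -0.0]
wrist_force: [-0.1, 0.4, -0.7]
gripper_width: 0.0347
finger_force: 0.0
```

Run:
```python
from h import *
plan([.36,.304,.28],-84)
```

```text
ROW [[4.94, -18.56, 3.31], [0.0, -0.001, 0.401]] len 19.5 j6 2.17 r 0.471
```

Call:
carry_out:
  rows:
    - [[5,-18.5,3.3],[0,0,0.4]]
    - [[5,-18.5,3.3],[0,0,0.4]]
    - [[5,-18.5,3.3],[0,0,0.4]]
    - [[5,-18.5,3.3],[0,0,0.4]]
    - [[5,-18.5,3.3],[0,0,0.4]]
    - [[5,-18.5,3.3],[0,0,0.4]]

```text
clock: 27.6
position: [0.3593, 0.3037, 0.259]
tcp_rot: [0.998, 0.057, -0.001, 0.0]
wrist_force: [0.6, 0.4, 0.6]
gripper_width: 0.0346
finger_force: 0.0
```

Run:
```python
from h import *
c,p=meas('wrist',.047,.097,0,[.442,.314,np.radians(186.1)])
if p is not None: pick(p[:2],p[2],.097,0,'B')
```

```text
none []
```

```bash
sed -i "s/nets.outline_of(cam,'pan_1_grip')/nets.outline_of(cam,'pan_1_grip')+nets.outline_of(cam,'pan_1')+copper(c)/" h.py
cat >> h.py <<'E'
def copper(c):
    f=c['frame']; h=cv2.cvtColor(f,cv2.COLOR_RGB2HSV); m=cv2.inRange(h,(3,80,70),(24,255,255)); n,l,s,ce=cv2.connectedComponentsWithStats(cv2.morphologyEx(m,cv2.MORPH_OPEN,np.ones((3,3),np.uint8)))
    return [dict(region=l==i,score=-1,box=s[i,:4]) for i in range(1,n) if s[i,4]>1500 and s[i,4]<30000]
E
python3 - <<'E'
from h import *
c=cams.capture('wrist')
for n in ('pan_2_mid','pan_2_grip','cheese'): print(n,[(round(d['score'],2),np.round(d['box'])) for d in nets.outline_of('wrist',n)])
print([(d['box'],d['region'].sum()) for d in copper(c)]); print(proj(c,[.442,.314,.045]),proj(c,[.345,.304,.05]))
E
```

```text
pan_2_mid [(0.82, array([233.,  67., 312., 229.]))]
pan_2_grip [(0.89, array([231.,  71., 313., 236.]))]
cheese []
[(array([  0,   0,  71, 270], dtype=int32), np.int64(15230)), (array([ 64,   0,  22, 266], dtype=int32), np.int64(1826)), (array([81,  0, 28, 70], dtype=int32), np.int64(1650)), (array([110,   0,  33,  74], dtype=int32), np.int64(2144)), (array([145,   0,  32,  78], dtype=int32), np.int64(2201)), (array([180,   5,  33,  76], dtype=int32), np.int64(1760)), (array([481,  29,  79,  74], dtype=int32), np.int64(4159)), (array([202,  48, 178, 169], dtype=int32), np.int64(13538)), (array([85, 71, 26, 70], dtype=int32), np.int64(1525)), (array([112,  75,  31,  70], dtype=int32), np.int64(1956)), (array([145,  79,  30,  69], dtype=int32), np.int64(1786)), (array([115, 145,  29,  63], dtype=int32), np.int64(1676)), (array([145, 148,  29,  63], dtype=int32), np.int64(1646)), (array([176, 152,  29,  62], dtype=int32), np.int64(1587)), (array([192, 217,  40,  96], dtype=int32), np.int64(1588)), (array([140, 300, 352,  41], dtype=int32), np.int64(6304))]
[274.78893395 115.26762097] [274.51032854 198.01392664]
```

Now the network finds it (misses are intermittent).

```bash
sed -i "s/+nets.outline_of(cam,'pan_1')+copper(c)//" h.py
python3 - <<'E'
from h import *
c,p=meas('wrist',.047,.097,0,[.442,.314,np.radians(186.1)])
if p is not None: pick(p[:2],p[2],.097,0,'B')
E
```

```text
IoU 0.951 C [0.4423 0.3175] phi 187.8 score 0.64 [233.  68. 309. 233.]
ROW [[-1.52, -0.52, 22.88], [-0.0, -0.0, -0.028]] len 22.9 j6 2.16 r 0.461
```

Call:
carry_out:
  rows:
    - [[-1.5,-0.5,5],[0,0,-0.028]]
    - [[-1.5,-0.5,10],[0,0,-0.028]]
    - [[-1.5,-0.5,15],[0,0,-0.028]]
    - [[-1.5,-0.5,19],[0,0,-0.028]]
    - [[-1.5,-0.5,21.5],[0,0,-0.028]]
    - [[-1.5,-0.5,22.8],[0,0,-0.028]]
    - [[-1.5,-0.5,22.9],[0,0,-0.028]]
    - [[-1.5,-0.5,22.9],[0,0,-0.028]]

```text
clock: 28.9
position: [0.3469, 0.3052, 0.0321]
tcp_rot: [0.998, 0.068, 0.001, -0.0]
wrist_force: [0.8, 1.0, -0.1]
gripper_width: 0.035
finger_force: 0.0
```

Call:
carry_out:
  rows:
    - [[0,0,0],[0,0,0]]
    - [[0,0,0],[0,0,0]]
    - [[0,0,0],[0,0,0]]
    - [[0,0,0],[0,0,0]]
    - [[0,0,0],[0,0,0]]
    - [[0,0,0],[0,0,0]]
  jaw: 1
  force: 60

```text
clock: 29.5
position: [0.3461, 0.3049, 0.0314]
tcp_rot: [0.998, 0.068, 0.0, -0.0]
wrist_force: [-0.9, -0.2, 3.6]
gripper_width: 0.0111
finger_force: 60.0
```

Call:
carry_out:
  rows:
    - [[0,0,-1],[0,0,0]]
    - [[0,0,-4],[0,0,0]]
    - [[0,0,-8],[0,0,0]]
    - [[0,0,-12],[0,0,0]]
    - [[0,0,-16],[0,0,0]]
    - [[0,0,-18],[0,0,0]]
    - [[0,0,-18],[0,0,0]]

```text
clock: 30.2
position: [0.3476, 0.3058, 0.215]
tcp_rot: [0.998, 0.068, 0.003, -0.002]
wrist_force: [-0.4, 0.3, -1.8]
gripper_width: 0.0113
finger_force: 60.0
```

Run:
```python
from h import *
g,R,s=gp();print(g,s['gripper_width'],np.degrees(np.arctan2(R[1,0],R[0,0])))
# grip point at placement for phi=127
C=np.array([.5055,-.2488]);ph=np.radians(127)
G=C+.097*np.array([np.cos(ph),np.sin(ph)]);print(G)
plan([*G,.22],37)
meas('wrist',.047,.097,g[2]-.0505,[g[0]+.097*R[0,0],g[1]+.097*R[1,0],np.arctan2(-R[1,0],-R[0,0])])
```

```text
[0.34748374 0.30575296 0.2349967 ] 0.011274138125259712 7.8407597280791155
[ 0.44712394 -0.17133236]
ROW [[3.34, 48.63, 1.38], [-0.006, -0.004, 1.062]] len 48.8 j6 2.13 r 0.479
none [(0.44, [514.3, 21.7, 559.5, 192.1]), (0.34, [384.1, 11.9, 446.2, 174.9])]
```

Call:
carry_out:
  rows:
    - [[0.3,4.5,0],[0,0,0.1]]
    - [[0.6,9,0],[0,0,0.2]]
    - [[1,13.5,0],[0,0,0.3]]
    - [[1.3,18,0],[0,0,0.42]]
    - [[1.6,22.5,0],[0,0,0.54]]
    - [[1.9,27,0],[0,0,0.66]]
    - [[2.2,31.5,0],[0,0,0.78]]
    - [[2.5,36,0],[0,0,0.9]]

```text
clock: 31.15
position: [0.4184, -0.05, 0.2087]
tcp_rot: [0.927, -0.375, -0.002, 0.0]
wrist_force: [1.0, -0.1, -1.8]
gripper_width: 0.0117
finger_force: 60.0
```

Run:
```python
from h import *
plan([.4471,-.1713,.20],37)
```

```text
ROW [[10.51, 6.72, 2.84], [0.002, 0.003, 0.157]] len 12.8 j6 2.13 r 0.479
```

Call:
carry_out:
  rows:
    - [[3.5,2.2,0],[0,0,0.157]]
    - [[7,4.5,1],[0,0,0.157]]
    - [[10.5,6.7,2.8],[0,0,0.157]]
    - [[10.5,6.7,2.8],[0,0,0.157]]
    - [[10.5,6.7,2.8],[0,0,0.157]]
    - [[10.5,6.7,2.8],[0,0,0.157]]

```text
clock: 31.75
position: [0.4485, -0.1685, 0.1818]
tcp_rot: [0.896, -0.444, -0.001, -0.0]
wrist_force: [-0.2, -0.4, -1.7]
gripper_width: 0.0113
finger_force: 60.0
```

Run:
```python
from h import *
g,R,s=gp();print(g,s['gripper_width'],np.degrees(np.arctan2(R[1,0],R[0,0])))
plan([.4471,-.1713,.125],37)
for k in range(2): meas('wrist',.047,.097,g[2]-.0505,[g[0]+.097*R[0,0],g[1]+.097*R[1,0],np.arctan2(-R[1,0],-R[0,0])])
meas('wrist',.055,.105,.065,[.5055,-.2488,np.radians(74.4)])
c=cams.capture('wrist')
for d in nets.outline_of('wrist','pan_1_mid'): print(round(d['score'],2),np.round(d['box']),d['region'].sum())
f=c['frame'];cv2.imwrite('pics/w7.png',f[:,:,::-1])
```

```text
[ 0.44854091 -0.16849196  0.20180342] 0.011333167934005517 -52.70859118198042
ROW [[0.16, 0.28, 7.68], [0.001, 0.003, 0.005]] len 7.7 j6 2.13 r 0.479
none [(0.94, [120.2, 141.0, 216.7, 218.6]), (0.67, [121.2, 139.4, 216.2, 218.0])]
none [(0.74, [122.4, 141.0, 219.0, 219.8]), (0.81, [123.6, 138.2, 216.9, 219.8])]
IoU 0.081 C [ 0.5059 -0.2293] phi 72.5 score 0.58 [125. 142. 218. 219.]
0.71 [123. 141. 220. 219.] 2039
```

View pics/w7.png

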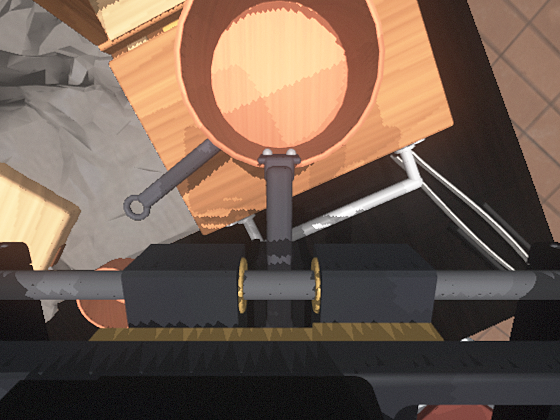

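The held pan's rim runs from u≈176 to 386 with its near edge at v≈168, and pan 1's handle shows at (135,207)-(210,145). I'll check the held pan's offset against the model.

Run:
```python
from h import *
c=cams.capture('wrist');g,R,s=gp()
for off in (.09,.097,.104):
    C=g+off*R[:,0]; C[2]=g[2]-.0055
    a=np.linspace(0,2*np.pi,200);P=np.array([proj(c,C+.047*np.array([np.cos(t),np.sin(t),0])) for t in a])
    print(off,P.min(0),P.max(0))
# copper edge numerics along column 250 & 310 : lowest copper pixel; row 60 extents
h=cv2.cvtColor(c['frame'],cv2.COLOR_RGB2HSV)
for v in (40,70,100): print(v,h[v,165:195,2],h[v,375:400,2])
```

```text
0.09 [173.54752259 -40.7312303 ] [384.96904771 186.6143192 ]
0.097 [172.11953298 -61.26454336] [386.40060698 172.27401599]
0.104 [170.65239021 -82.41259657] [387.87142642 157.57623809]
40 [248 248 247 246 246 243 240 235 232 233 250 253 254 255 255 255 220 133
 134 135 136 136 139 137 140 137 143 142 140 139] [127 119 160 254 255 253 249 243 242 245 246 246 245 245 246 246 246 246
 247 246 244 241 242 240 241]
70 [243 243 243 245 245 245 246 244 244 243 250 252 254 255 255 255 181 125
 148 145 144 148 151 153 148 149 148 152 153 150] [139 129 169 255 255 254 250 244 246 249 249 250 249 250 249 249 248 248
 246 244 242 241 240 240 240]
100 [249 249 248 248 248 248 249 250 250 251 251 250 246 250 250 243 237 239
 246 251 254 255 255 247 137 110 135 151 150 150] [239 245 249 250 249 250 250 250 250 249 249 248 248 248 247 247 247 247
 247 246 246 246 246 247 247]
```

Run:
```python
from h import *
plan([.4459,-.1697,.123],37)
```

```text
ROW [[-0.19, 0.29, 8.02], [-0.0, -0.0, 0.005]] len 8.0 j6 2.13 r 0.477
```

Call:
carry_out:
  rows:
    - [[-0.2,0.3,1],[0,0,0]]
    - [[-0.2,0.3,3],[0,0,0]]
    - [[-0.2,0.3,4.5],[0,0,0]]
    - [[-0.2,0.3,5.8],[0,0,0]]
    - [[-0.2,0.3,7],[0,0,0]]
    - [[-0.2,0.3,7.7],[0,0,0]]
    - [[-0.2,0.3,8],[0,0,0]]
    - [[-0.2,0.3,8],[0,0,0]]

```text
clock: 33.15
position: [0.4457, -0.1697, 0.1028]
tcp_rot: [0.896, -0.444, -0.0, -0.0]
wrist_force: [0.5, 1.3, -1.9]
gripper_width: 0.0115
finger_force: 60.0
```

Call:
carry_out:
  rows:
    - [[0,0,0.2],[0,0,0]]
    - [[0,0,0.3],[0,0,0]]
    - [[0,0,0.3],[0,0,0]]

```text
clock: 33.45
position: [0.4459, -0.1698, 0.1003]
tcp_rot: [0.896, -0.444, 0.0, 0.0]
wrist_force: [0.1, 1.5, -1.3]
gripper_width: 0.0112
finger_force: 60.0
```

Call:
carry_out:
  rows:
    - [[0,0,0.2],[0,0,0]]
    - [[0,0,0.3],[0,0,0]]
    - [[0,0,0.3],[0,0,0]]
    - [[0,0,0.3],[0,0,0]]

```text
clock: 33.85
position: [0.446, -0.1697, 0.0982]
tcp_rot: [0.896, -0.444, 0.0, -0.0]
wrist_force: [-3.4, 4.5, 7.5]
gripper_width: 0.0112
finger_force: 60.0
```

Call:
carry_out:
  rows:
    - [[0,0,-0.1],[0,0,0]]
    - [[0,0,-0.1],[0,0,0]]
    - [[0,0,-0.1],[0,0,0]]
    - [[0,0,-0.1],[0,0,0]]
    - [[0,0,-2],[0,0,0]]
    - [[0,0,-6],[0,0,0]]
    - [[0,0,-11],[0,0,0]]
    - [[0,0,-15],[0,0,0]]
  jaw: 0.2

```text
clock: 34.65
position: [0.4459, -0.1699, 0.2494]
tcp_rot: [0.896, -0.444, 0.001, 0.0]
wrist_force: [0.9, -0.4, 0.6]
gripper_width: 0.0346
finger_force: 0.0
```

```bash
cat >> h.py <<'E'
def tries(*a,n=3):
    for _ in range(n):
        c,p=meas(*a)
        if p is not None and True: return c,p
    return c,None
E
python3 - <<'E'
from h import *
tries('wrist',.055,.105,.065,[.5055,-.2488,np.radians(74.4)],n=1)
tries('wrist',.047,.097,.068,[.5055,-.2488,np.radians(127)],n=1)
plan([.445,.027,.28],-90)
E
```

```text
IoU 0.319 C [ 0.5051 -0.2477] phi 74.7 score 0.79 [155.  28. 338. 199.]
IoU 0.932 C [ 0.5047 -0.2472] phi 127.3 score 0.71 [233.  40. 333. 246.]
ROW [[-15.62, -11.89, -1.43], [-0.0, 0.003, -0.92]] len 19.7 j6 1.63 r 0.446
```

Call:
carry_out:
  rows:
    - [[-15.6,-11.9,-1.4],[0,0,-0.92]]
    - [[-15.6,-11.9,-1.4],[0,0,-0.92]]
    - [[-15.6,-11.9,-1.4],[0,0,-0.92]]
    - [[-15.6,-11.9,-1.4],[0,0,-0.92]]
    - [[-15.6,-11.9,-1.4],[0,0,-0.92]]
    - [[-15.6,-11.9,-1.4],[0,0,-0.92]]
    - [[-15.6,-11.9,-1.4],[0,0,-0.92]]
    - [[-15.6,-11.9,-1.4],[0,0,-0.92]]

```text
clock: 35.75
position: [0.4452, 0.0265, 0.2596]
tcp_rot: [1.0, -0.002, -0.001, -0.0]
wrist_force: [-0.6, -0.5, 0.4]
gripper_width: 0.0348
finger_force: 0.0
```

Run:
```python
from h import *
c,p=tries('wrist',.039,.089,0,[.524,.027,np.radians(180)])
if p is not None: pick(p[:2],p[2],.089,0,'B')
```

```text
none [(0.63, [417.6, 76.9, 559.1, 188.5]), (0.92, [416.9, 74.2, 557.0, 189.0])]
none [(0.59, [418.0, 80.8, 559.8, 191.6]), (0.89, [418.3, 77.7, 557.3, 187.5])]
none [(0.79, [416.6, 81.4, 559.7, 192.7]), (0.16, [391.1, 10.6, 499.3, 166.1]), (0.87, [417.7, 77.9, 556.8, 189.6]), (0.25, [0.0, 21.3, 59.7, 85.2])]
```

Run:
```python
from h import *
c=cams.capture('wrist'); print(proj(c,[.524,.027,.045]),proj(c,[.509,.192,.045]))
for n in ('pan_3_mid','pan_3_grip'): print(n,[(round(d['score'],2),np.round(d['box'])) for d in nets.outline_of('wrist',n)])
print([(d['box'],d['region'].sum()) for d in copper(c) if d['box'][1]<240])
t=cams.capture('top');print([(d['box'],d['region'].sum()) for d in copper(t) ])
for n in ('pan_3_mid','pan_3_grip'): print(n,[(round(d['score'],2),np.round(d['box'])) for d in nets.outline_of('top',n)])
h=cv2.cvtColor(t['frame'],cv2.COLOR_RGB2HSV);m=cv2.inRange(h,(3,90,90),(22,255,255)); n,l,s,ce=cv2.connectedComponentsWithStats(m)
print([ (s[i].tolist(),ce[i].round(1).tolist()) for i in range(1,n) if 120<s[i,4]<3000 and s[i,0]>140])
```

```text
[277.80721768 118.53067222] [138.02168674 131.97641059]
pan_3_mid [(0.93, array([243.,  82., 311., 231.]))]
pan_3_grip [(0.88, array([242.,  77., 308., 231.]))]
[(array([429,   0, 131, 243], dtype=int32), np.int64(18875)), (array([242,  81,  76,  69], dtype=int32), np.int64(3582)), (array([109, 103,  61,  53], dtype=int32), np.int64(2460)), (array([388, 104,  97,  91], dtype=int32), np.int64(5124))]
[(array([  0,   0,  73, 420], dtype=int32), np.int64(28272)), (array([219, 150,  64,  50], dtype=int32), np.int64(2325))]
pan_3_mid [(0.65, array([309., 207., 380., 246.])), (0.57, array([251., 208., 277., 235.]))]
pan_3_grip [(0.79, array([253., 211., 278., 235.]))]
[([381, 18, 14, 19, 125], [386.2, 28.8]), ([219, 150, 64, 50, 981], [248.7, 180.0]), ([252, 209, 27, 26, 550], [264.9, 221.3]), ([218, 305, 26, 40, 657], [229.2, 327.9])]
```

```bash
sed -i "s/nets.outline_of(cam,'pan_1_mid')+nets.outline_of(cam,'pan_1_grip')/[d for k in (3,4,2,1) for e in ('mid','grip') for d in nets.outline_of(cam,f'pan_{NAME or k}_{e}')][:6]/; s/^def meas/NAME=None\ndef meas/" h.py
python3 - <<'E'
import h
from h import *
h.NAME=3
c,p=tries('wrist',.039,.089,0,[.524,.027,np.radians(180)])
if p is not None: pick(p[:2],p[2],.089,0,'B')
E
```

```text
IoU 0.935 C [0.5249 0.0297] phi 180.1 score 0.84 [242.  82. 308. 232.]
ROW [[-1.0, -0.31, 22.95], [0.0, 0.0, -0.002]] len 23.0 j6 1.64 r 0.437
```

Call:
carry_out:
  rows:
    - [[-1,-0.3,5],[0,0,0]]
    - [[-1,-0.3,10],[0,0,0]]
    - [[-1,-0.3,15],[0,0,0]]
    - [[-1,-0.3,19],[0,0,0]]
    - [[-1,-0.3,21.5],[0,0,0]]
    - [[-1,-0.3,22.8],[0,0,0]]
    - [[-1,-0.3,23],[0,0,0]]
    - [[-1,-0.3,23],[0,0,0]]

```text
clock: 37.75
position: [0.436, 0.0295, 0.0311]
tcp_rot: [1.0, -0.0, -0.0, -0.0]
wrist_force: [0.9, -0.4, 1.0]
gripper_width: 0.0346
finger_force: 0.0
```

Call:
carry_out:
  rows:
    - [[0,0,0],[0,0,0]]
    - [[0,0,0],[0,0,0]]
    - [[0,0,0],[0,0,0]]
    - [[0,0,0],[0,0,0]]
    - [[0,0,0],[0,0,0]]
    - [[0,0,0],[0,0,0]]
  jaw: 1
  force: 60

```text
clock: 38.35
position: [0.4362, 0.0295, 0.0314]
tcp_rot: [1.0, -0.0, 0.0, 0.0]
wrist_force: [-0.6, -0.2, 2.2]
gripper_width: 0.0115
finger_force: 60.0
```

Call:
carry_out:
  rows:
    - [[0,0,-1],[0,0,0]]
    - [[0,0,-4],[0,0,0]]
    - [[0,0,-8],[0,0,0]]
    - [[0,0,-12],[0,0,0]]
    - [[0,0,-16],[0,0,0]]
    - [[0,0,-18],[0,0,0]]
    - [[0,0,-18],[0,0,0]]

```text
clock: 39.05
position: [0.438, 0.0293, 0.215]
tcp_rot: [1.0, -0.0, 0.004, 0.0]
wrist_force: [1.0, 0.1, -1.3]
gripper_width: 0.0114
finger_force: 60.0
```

```bash
cat >> h.py <<'E'
def held(r,h,zo,dphi=0):
    """fit offset of held pan along tool x from copper rim edge of near side; prints near rim row and model rows"""
    c=cams.capture('wrist');g,R,s=gp(); print('g',g.round(4),'w',s['gripper_width'],'xang',np.degrees(np.arctan2(R[1,0],R[0,0])).round(2))
    hh=cv2.cvtColor(c['frame'],cv2.COLOR_RGB2HSV); 
    for off in (h-.005,h,h+.005):
        C=g+off*R[:,0]; C[2]=g[2]-zo+.045
        P=np.array([proj(c,C+r*np.array([np.cos(t),np.sin(t),0])) for t in np.linspace(0,6.28,200)]); print(round(off,3),P.min(0).round(),P.max(0).round())
    m=cv2.inRange(hh,(3,80,60),(24,255,255)); n,l,s,ce=cv2.connectedComponentsWithStats(m)
    i=l[60,279] or l[80,279] or l[40,279]; print('blob',s[i], 'col 255/303 lowest', [int(np.nonzero(l[:,u]==i)[0].max()) for u in (255,303)])
E
python3 - <<'E'
from h import *
held(.039,.089,.0515)
C=np.array([.5047,-.2472]);ph=np.radians(179)
G=C+.089*np.array([np.cos(ph),np.sin(ph)]);print(G)
plan([*G,.22],89)
E
```

```text
g [0.4366 0.0294 0.2324] w 0.011175797492838183 xang -0.01
0.084 [194.   6.] [362. 184.]
0.089 [193.  -7.] [363. 174.]
0.094 [192. -21.] [363. 164.]
blob [  142     0   237   184 27205] col 255/303 lowest [180, 180]
[ 0.41571356 -0.24564674]
ROW [[-2.09, 27.51, 1.24], [0.0, -0.003, 0.017]] len 27.6 j6 1.05 r 0.483
```

Run:
```python
from h import *
plan([.4182,-.2457,.20],89)
```

```text
ROW [[-1.85, 27.51, 3.24], [0.0, -0.003, 0.017]] len 27.8 j6 1.06 r 0.485
```

Call:
carry_out:
  rows:
    - [[-0.5,4.5,0],[0,0,0.017]]
    - [[-1,9,0],[0,0,0.017]]
    - [[-1.5,13.5,0],[0,0,0.017]]
    - [[-1.8,18,0],[0,0,0.017]]
    - [[-1.8,22.5,0.5],[0,0,0.017]]
    - [[-1.8,26,2],[0,0,0.017]]
    - [[-1.8,27.5,3.2],[0,0,0.017]]
    - [[-1.8,27.5,3.2],[0,0,0.017]]

```text
clock: 39.9
position: [0.4151, -0.2457, 0.1745]
tcp_rot: [1.0, -0.01, -0.003, -0.002]
wrist_force: [-0.1, 0.4, -2.1]
gripper_width: 0.0113
finger_force: 60.0
```

Call:
carry_out:
  rows:
    - [[0,0,0],[0,0,0]]
    - [[0,0,0],[0,0,0]]

```text
clock: 40.1
position: [0.4177, -0.2444, 0.1785]
tcp_rot: [1.0, -0.008, -0.0, -0.001]
wrist_force: [-0.4, -0.2, -1.8]
gripper_width: 0.0114
finger_force: 60.0
```

Run:
```python
from h import *
held(.039,.089,.0515)
plan([.4182,-.2457,.126],89)
```

```text
g [ 0.418  -0.2445  0.199 ] w 0.011382966063255617 xang -0.91
0.084 [192.  -2.] [365. 182.]
0.089 [191. -16.] [366. 171.]
0.094 [190. -30.] [367. 161.]
blob [  111     0   449   244 70700] col 255/303 lowest [200, 224]
ROW [[0.02, 0.12, 7.3], [-0.0, 0.0, 0.001]] len 7.3 j6 1.06 r 0.485
```

Call:
carry_out:
  rows:
    - [[0,0.1,1.5],[0,0,0]]
    - [[0,0.1,3],[0,0,0]]
    - [[0,0.1,4.5],[0,0,0]]
    - [[0,0.1,5.5],[0,0,0]]
    - [[0,0.1,6.5],[0,0,0]]
    - [[0,0.1,7.1],[0,0,0]]
    - [[0,0.1,7.3],[0,0,0]]
    - [[0,0.1,7.3],[0,0,0]]

```text
clock: 40.95
position: [0.4179, -0.2465, 0.1061]
tcp_rot: [1.0, -0.009, -0.0, -0.0]
wrist_force: [0.1, 1.1, -1.3]
gripper_width: 0.0109
finger_force: 60.0
```

Call:
carry_out:
  rows:
    - [[0,0,0.2],[0,0,0]]
    - [[0,0,0.4],[0,0,0]]
    - [[0,0,0.5],[0,0,0]]
    - [[0,0,0.5],[0,0,0]]

```text
clock: 41.35
position: [0.418, -0.2468, 0.1016]
tcp_rot: [1.0, -0.009, 0.0, 0.0]
wrist_force: [-2.1, 0.3, 3.7]
gripper_width: 0.0111
finger_force: 60.0
```

Contact is at the expected height. Release, lift and check.

Call:
carry_out:
  rows:
    - [[0,0,0],[0,0,0]]
    - [[0,0,0],[0,0,0]]
    - [[0,0,0],[0,0,0]]
    - [[0,0,0],[0,0,0]]
    - [[0,0,-2],[0,0,0]]
    - [[0,0,-6],[0,0,0]]
    - [[0,0,-11],[0,0,0]]
    - [[0,0,-15],[0,0,0]]
  jaw: 0.2

```text
clock: 42.15
position: [0.418, -0.2466, 0.2536]
tcp_rot: [1.0, -0.009, 0.001, 0.0]
wrist_force: [0.5, -0.0, 0.5]
gripper_width: 0.0344
finger_force: 0.0
```

Run:
```python
import h
from h import *
h.NAME=3; tries('wrist',.039,.089,.071,[.5047,-.2472,np.radians(179)],n=2)
h.NAME=2; tries('wrist',.047,.097,.068,[.5047,-.2472,np.radians(127)],n=1)
plan([.43,.185,.28],-85)
```

```text
IoU 0.947 C [ 0.5065 -0.2482] phi 179.5 score 0.85 [239.  58. 321. 245.]
IoU 0.359 C [ 0.5046 -0.2487] phi 126.8 score 0.98 [161.  50. 331. 208.]
ROW [[0.47, -43.17, -0.9], [-0.0, 0.0, -0.104]] len 43.2 j6 1.89 r 0.468
```

Call:
carry_out:
  rows:
    - [[0.5,-5,-0.9],[0,0,-0.1]]
    - [[0.5,-10,-0.9],[0,0,-0.1]]
    - [[0.5,-15,-0.9],[0,0,-0.1]]
    - [[0.5,-20,-0.9],[0,0,-0.1]]
    - [[0.5,-25,-0.9],[0,0,-0.1]]
    - [[0.5,-30,-0.9],[0,0,-0.1]]
    - [[0.5,-35,-0.9],[0,0,-0.1]]
    - [[0.5,-40,-0.9],[0,0,-0.1]]

```text
clock: 43.85
position: [0.4295, 0.1544, 0.2605]
tcp_rot: [0.999, 0.041, 0.001, -0.0]
wrist_force: [1.2, -0.1, -0.2]
gripper_width: 0.0352
finger_force: 0.0
```

Call:
carry_out:
  rows:
    - [[0,-3.2,0],[0,0,0]]
    - [[0,-3.2,0],[0,0,0]]
    - [[0,-3.2,0],[0,0,0]]

```text
clock: 44.15
position: [0.4268, 0.1845, 0.2599]
tcp_rot: [0.999, 0.043, -0.0, 0.0]
wrist_force: [-0.2, 0.1, -0.0]
gripper_width: 0.0348
finger_force: 0.0
```

Run:
```python
import h
from h import *
h.NAME=4
c,p=tries('wrist',.031,.081,0,[.509,.192,np.radians(184.7)])
if p is not None: pick(p[:2],p[2],.081,0,'B')
else:
  c=cams.capture('wrist'); print([(d['box'],d['region'].sum()) for d in copper(c) if d['box'][1]<240])
```

```text
IoU 0.923 C [0.5085 0.1948] phi 185.0 score 0.66 [249.  86. 301. 219.]
ROW [[0.08, -0.41, 22.86], [-0.0, -0.0, -0.006]] len 22.9 j6 1.9 r 0.467
```

Call:
carry_out:
  rows:
    - [[0.1,-0.4,5],[0,0,0]]
    - [[0.1,-0.4,10],[0,0,0]]
    - [[0.1,-0.4,15],[0,0,0]]
    - [[0.1,-0.4,19],[0,0,0]]
    - [[0.1,-0.4,21.5],[0,0,0]]
    - [[0.1,-0.4,22.8],[0,0,0]]
    - [[0.1,-0.4,22.9],[0,0,0]]
    - [[0.1,-0.4,22.9],[0,0,0]]

```text
clock: 45.4
position: [0.4287, 0.1884, 0.032]
tcp_rot: [0.999, 0.041, 0.001, -0.0]
wrist_force: [-0.5, -0.6, 0.5]
gripper_width: 0.0348
finger_force: 0.0
```

Call:
carry_out:
  rows:
    - [[0,0,0],[0,0,0]]
    - [[0,0,0],[0,0,0]]
    - [[0,0,0],[0,0,0]]
    - [[0,0,0],[0,0,0]]
    - [[0,0,0],[0,0,0]]
    - [[0,0,0],[0,0,0]]
  jaw: 1
  force: 60

```text
clock: 46.0
position: [0.4279, 0.1884, 0.0314]
tcp_rot: [0.999, 0.041, 0.0, -0.0]
wrist_force: [-0.7, 0.6, 3.0]
gripper_width: 0.0111
finger_force: 60.0
```

Call:
carry_out:
  rows:
    - [[0,0,-1],[0,0,0]]
    - [[0,0,-4],[0,0,0]]
    - [[0,0,-8],[0,0,0]]
    - [[0,0,-12],[0,0,0]]
    - [[0,0,-16],[0,0,0]]
    - [[0,0,-18],[0,0,0]]
    - [[0,0,-18],[0,0,0]]

```text
clock: 46.7
position: [0.4298, 0.1888, 0.2153]
tcp_rot: [0.999, 0.041, 0.004, -0.001]
wrist_force: [0.7, -0.1, -1.0]
gripper_width: 0.0112
finger_force: 60.0
```

Run:
```python
from h import *
held(.031,.081,.0515)
C=np.array([.5062,-.248]);ph=np.radians(231)
G=C+.0805*np.array([np.cos(ph),np.sin(ph)]);print(G)
plan([*G,.20],141)
```

```text
g [0.4284 0.1885 0.2326] w 0.011023209591715828 xang 4.75
0.076 [213.  47.] [345. 184.]
0.081 [212.  34.] [345. 174.]
0.086 [212.  22.] [346. 164.]
blob [  199    13   186   167 18236] col 255/303 lowest [176, 177]
[ 0.45553971 -0.31056025]
ROW [[-1.45, 49.96, 3.23], [0.001, -0.003, -0.807]] len 50.1 j6 0.08 r 0.551
```

Call:
carry_out:
  rows:
    - [[-0.2,5,0],[0,0,-0.1]]
    - [[-0.3,10,0],[0,0,-0.2]]
    - [[-0.5,15,0],[0,0,-0.3]]
    - [[-0.6,20,0],[0,0,-0.4]]
    - [[-0.8,25,0],[0,0,-0.5]]
    - [[-1,30,0],[0,0,-0.6]]
    - [[-1.1,35,0],[0,0,-0.7]]
    - [[-1.3,40,0],[0,0,-0.8]]

```text
clock: 47.55
position: [0.4463, -0.2126, 0.2086]
tcp_rot: [0.903, 0.429, -0.001, -0.002]
wrist_force: [1.5, 0.6, -0.7]
gripper_width: 0.0113
finger_force: 60.0
```

Run:
```python
from h import *
plan([.4565,-.3094,.20],141)
```

```text
ROW [[-6.86, 6.92, 2.84], [-0.004, 0.0, -0.004]] len 10.1 j6 0.09 r 0.551
```

Call:
carry_out:
  rows:
    - [[-3.4,3.4,0],[0,0,0]]
    - [[-6.8,6.9,1],[0,0,0]]
    - [[-6.8,6.9,2.8],[0,0,0]]
    - [[-6.8,6.9,2.8],[0,0,0]]
    - [[-6.8,6.9,2.8],[0,0,0]]

```text
clock: 48.05
position: [0.4567, -0.3062, 0.1809]
tcp_rot: [0.904, 0.427, -0.001, -0.002]
wrist_force: [0.4, 0.5, -0.9]
gripper_width: 0.0113
finger_force: 60.0
```

Run:
```python
from h import *
held(.031,.081,.0515)
plan([.4565,-.3094,.130],141)
```

```text
g [ 0.4575 -0.3064  0.2022] w 0.011178102102555992 xang 50.62
0.076 [211.  39.] [347. 181.]
0.081 [211.  26.] [348. 171.]
0.086 [210.  13.] [349. 161.]
blob [  148     0   412   314 72232] col 255/303 lowest [238, 238]
ROW [[-0.3, 0.14, 7.22], [-0.002, -0.0, -0.007]] len 7.2 j6 0.09 r 0.551
```

Call:
carry_out:
  rows:
    - [[-0.3,0.1,1.5],[0,0,0]]
    - [[-0.3,0.1,3],[0,0,0]]
    - [[-0.3,0.1,4.2],[0,0,0]]
    - [[-0.3,0.1,5.2],[0,0,0]]
    - [[-0.3,0.1,6.2],[0,0,0]]
    - [[-0.3,0.1,6.9],[0,0,0]]
    - [[-0.3,0.1,7.2],[0,0,0]]
    - [[-0.3,0.1,7.2],[0,0,0]]

```text
clock: 48.9
position: [0.4567, -0.3104, 0.1106]
tcp_rot: [0.904, 0.427, -0.0, -0.0]
wrist_force: [0.0, 0.0, -0.9]
gripper_width: 0.0114
finger_force: 60.0
```

Call:
carry_out:
  rows:
    - [[0,0,0.2],[0,0,0]]
    - [[0,0,0.4],[0,0,0]]
    - [[0,0,0.6],[0,0,0]]
    - [[0,0,0.6],[0,0,0]]

```text
clock: 49.3
position: [0.4568, -0.3105, 0.105]
tcp_rot: [0.904, 0.427, 0.0, 0.0]
wrist_force: [-0.4, 0.7, -0.9]
gripper_width: 0.0111
finger_force: 60.0
```

Call:
carry_out:
  rows:
    - [[0,0,0.1],[0,0,0]]
    - [[0,0,0.2],[0,0,0]]
    - [[0,0,0.2],[0,0,0]]

```text
clock: 49.6
position: [0.457, -0.3113, 0.1041]
tcp_rot: [0.904, 0.427, -0.0, 0.001]
wrist_force: [-4.3, -1.5, 5.7]
gripper_width: 0.0113
finger_force: 60.0
```

Call:
carry_out:
  rows:
    - [[0,0,0],[0,0,0]]
    - [[0,0,0],[0,0,0]]
    - [[0,0,0],[0,0,0]]
    - [[0,0,0],[0,0,0]]
    - [[0,0,-2],[0,0,0]]
    - [[0,0,-6],[0,0,0]]
    - [[0,0,-11],[0,0,0]]
    - [[0,0,-16],[0,0,0]]
  jaw: 0.2

```text
clock: 50.4
position: [0.4564, -0.31, 0.2641]
tcp_rot: [0.904, 0.427, -0.0, -0.001]
wrist_force: [0.6, 0.3, -0.9]
gripper_width: 0.0346
finger_force: 0.0
```

Run:
```python
import h
from h import *
S=[(4,.031,.081,.074,231),(3,.039,.089,.071,179.5),(2,.047,.097,.068,127),(1,.055,.105,.065,74.4)]
for k,r_,hh,z,ph in S:
    h.NAME=k; tries('wrist',r_,hh,z,[.506,-.248,np.radians(ph)],n=1)
```

```text
IoU 0.926 C [ 0.5083 -0.2481] phi 230.8 score 0.57 [248.  79. 310. 241.]
IoU 0.438 C [ 0.5067 -0.249 ] phi 179.0 score 0.97 [170.  70. 322. 210.]
IoU 0.349 C [ 0.5048 -0.2489] phi 127.0 score 0.63 [124.  64. 325. 166.]
IoU 0.336 C [ 0.4947 -0.2685] phi 84.5 score 0.63 [246.  78. 311. 243.]
```

Call:
carry_out:
  rows:
    - [[-12,2,-4],[0,0,0]]
    - [[-12,2,-4],[0,0,0]]
    - [[-12,2,-4],[0,0,0]]
    - [[-12,2,-4],[0,0,0]]

```text
clock: 52.6
position: [0.3945, -0.4194, 0.3047]
tcp_rot: [0.905, 0.425, -0.0, 0.002]
wrist_force: [-0.7, 0.0, 0.6]
gripper_width: 0.0349
finger_force: 0.0
```

Run:
```python
import h
from h import *
for cam in ('wrist','top','scene'):
  for k,r_,hh,z,ph in [(1,.055,.105,.065,74.4),(4,.031,.081,.074,231)]:
    h.NAME=k; print(cam,k); tries(cam,r_,hh,z,[.506,-.248,np.radians(ph)],n=1)
print(r.get_state()['clock'],r.get_state()['position'])
# dark handle check of pan1 in top: sample brightness across predicted grip
c=cams.capture('wrist')
for ph,hh,z in ((74.4,.105,.065),(127,.097,.068),(179,.089,.071),(231,.081,.074)):
    d=np.array([np.cos(np.radians(ph)),np.sin(np.radians(ph))]);p=proj(c,[.506+hh*d[0],-.248+hh*d[1],z+.0585]).round().astype(int)
    print(p, c['frame'][p[1],p[0]] if 0<=p[1]<420 and 0<=p[0]<560 else None)
```

```text
wrist 1
IoU 0.253 C [ 0.5046 -0.2316] phi 68.9 score 0.49 [152.   1. 289.  82.]
wrist 4
IoU 0.887 C [ 0.5085 -0.2487] phi 230.4 score 0.83 [233.   0. 288. 122.]
top 1
IoU 0.3 C [ 0.4949 -0.2783] phi 84.7 score 0.38 [351. 216. 396. 252.]
top 4
IoU 0.946 C [ 0.5063 -0.2512] phi 231.1 score 0.58 [352. 215. 396. 254.]
scene 1
IoU 0.317 C [ 0.5052 -0.2366] phi 77.1 score 0.74 [287. 220. 326. 243.]
scene 4
IoU 0.193 C [ 0.5073 -0.2351] phi 230.8 score 0.68 [319. 218. 334. 228.]
55.3 [ 0.39607514 -0.41590113  0.30304017]
[ 205 -143] None
[153 -45] None
[185  47] [131 126 136]
[257  75] [165 148 158]
```

```bash
python3 -c "
from plant import r
print(r.close_job())"
```

```text
the job is handed in; nothing more can be done
None
```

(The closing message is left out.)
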